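# Set up the glue-up jig: angle stops in, clamp knobs tight

## Task

Set up the glue-up jig for the next panel: lift the wood strip off it and lay it flat on the bench, then stand every angle stop that is on the bench in a slot of its own in the jig, tilting it so that its foot goes through the slot toe first and in under the outer part of the deck, then righting it so that it stands upright with the foot flat on the jig's floor. When all of them stand in the jig, turn the front clamp knob clockwise as far as it goes, then the rear one in the same way. Leave the other tools and offcuts where they lie.

Things in the scene. Friction and masses are not known exactly. Their poses are not given: they have to be found in the camera images.
- stop0: L-shaped angle stop (steel foot, grey plastic upright), 0.16 kg, on its foot on the bench, toe roughly towards the robot. Upright plate 8 mm thick (own x), 28 wide (own y), top 108 above the underside; can be pinched across its 8 mm from above. Foot 8 thick, 28 wide, from x = +4 (back of the upright) to the toe at x = -50 mm. Origin on the underside, below the middle of the upright; z up. Two to four of them are there.
- stop1: angle stop, the same in shape, size and axes as stop0
- stop2: angle stop, the same in shape, size and axes as stop0
- stop3: angle stop, the same in shape, size and axes as stop0
- strip: flat pine strip, 35 mm wide (own x), 120 long (own y), 15 thick, lying on the jig's deck over the two left slots, its length roughly along the jig's x; the bench just left of the jig is free; origin at the centre of its underside
- jig: grey hollow jig, fixed on the bench behind the long batten, 136 mm deep (x), 324 long (y), 56 high. Origin at the centre of its underside, x away from the robot, y to the left. Deck and floor 4 mm thick, 48 mm clear between; left and right ends open, middle solid for |y| < 63 mm. Four slots in the deck, two left, two right, 44 mm (x) by 34 (y), at |x| = 12 to 56, |y| = 73 to 107; each takes one stop, its toe pointing outwards.
- slot0 (a point): centre of the left front slot, level with the deck's top, 52 mm above the jig's floor; the jig's axes; any slots may be used. A stop facing left, tilted 40 deg, toe down and top leaning left, slides in along its foot with 5 mm to spare, from origin 36 mm inward of this point and 78 above the floor to 2 and 46; then turn it upright while going down to 30
- slot1 (a point): centre of the left rear slot, level with the deck's top, 52 mm above the jig's floor; the jig's axes; any slots may be used. A stop facing left, tilted 40 deg, toe down and top leaning left, slides in along its foot with 5 mm to spare, from origin 36 mm inward of this point and 78 above the floor to 2 and 46; then turn it upright while going down to 30
- slot2 (a point): centre of the right front slot, level with the deck's top, 52 mm above the jig's floor; the jig's axes; any slots may be used. A stop facing right, tilted 40 deg, toe down and top leaning right, slides in along its foot with 5 mm to spare, from origin 36 mm inward of this point and 78 above the floor to 2 and 46; then turn it upright while going down to 30
- slot3 (a point): centre of the right rear slot, level with the deck's top, 52 mm above the jig's floor; the jig's axes; any slots may be used. A stop facing right, tilted 40 deg, toe down and top leaning right, slides in along its foot with 5 mm to spare, from origin 36 mm inward of this point and 78 above the floor to 2 and 46; then turn it upright while going down to 30
- knob_front (a joint): turn of the front clamp knob in rad: 0 fully slack, grows clockwise seen from above, end stop (tight) at 2.2; starts between 0 and 0.6. Turns with a light friction of 0.06 N m and stays where it is left
- knob_front_grip (a point): grip point of the front black clamp knob, on its upright axis at 37 mm above the deck, 7 mm below the knob's top. The grip is an upright bar 32 mm long (its own x), 14 mm thick (its own y), 32 mm high, above a disc of 34 mm diameter; the frame turns with the knob
- knob_rear (a joint): turn of the rear clamp knob in rad: 0 fully slack, grows clockwise seen from above, end stop (tight) at 2.2; starts between 0 and 0.6. Turns with a light friction of 0.06 N m and stays where it is left
- knob_rear_grip (a point): grip point of the rear black clamp knob, on its upright axis at 37 mm above the deck, 7 mm below the knob's top. The grip is an upright bar 32 mm long (its own x), 14 mm thick (its own y), 32 mm high, above a disc of 34 mm diameter; the frame turns with the knob
- offcut_0: a flat pine offcut, 42 x 85 x 18 mm, at the front right; a bystander, to be left where it lies; origin at the centre of its underside
- offcut_4: a square pine offcut, 28 x 70 x 28 mm, at the front left; a bystander, to be left where it lies; origin at the centre of its underside
Not all that is in view belongs to the job. What is shaped like the stop1 but blue or turquoise is not meant.

How it is judged:
By the outcome, as a careful person would: the job done as asked, in the order asked, and still so for the second after the job is handed in, with the robot touching nothing.
Of stop0, stop1, stop2, stop3 only 2 to 4 are there at a start; the rules pass over those that are not, and their reading is None.
At some moment in a run one of stop0, stop1, stop2, stop3 may be knocked a few centimetres aside while the robot is not near it.
It also fails if it takes over 210 s, if anything falls off the work surface, if the arm or the gripper's body presses on something with over 40 N, if the wrist force passes 120 N, or if a joint passes its speed limit or range.

## Robot

A 6-joint arm with a two-finger parallel gripper is mounted at the origin on a cart in front of the work surface, level with it; the furniture and walls round the work are solid. World frame = base frame: x ahead of the robot, y to its left, z up, the work surface at z = 0. Lengths are in mm, angles in degrees, forces in N, time in s.
With the tool pointing down it reaches from about 350 to 850 mm from the base axis. Payload 8.1 kg.
Tool frame: the origin (TCP) lies at the very end of the fingers, on their centre line; the grasp point (between the pads) lies 19 mm behind it; z points along the fingers, y is the direction in which the jaws open and shut (so a half turn about z gives the same grasp; the last joint's range is limited). The gripper opens to 85 mm and grips with 20 to 120 N. Pads are 22 mm wide; open, the fingers measure 114 mm over their backs; the gripper's body (76 mm by 85 mm) begins 54 mm behind the grasp point. The pads swing forward as they close: fully open they stand 13 mm farther back than shut.
Start: joints at [67.643, 7.471, 85.268, -0, 87.261, -4.893], TCP at [180.04, 572.356, 231.292] pointing down, gripper open.
Joint ranges: [-169.43, 169.43], [-51.17, 129.36], [1.28, 143.12], [-76.62, 256.62], [0, 156.53], [-152.29, 152.29]. Speed limits (degrees/s): [136.94, 136.94, 159.86, 180, 180, 180].

## Interface

Orientations are given as [roll, pitch, yaw] about the fixed x, y, z axes, in that order (R = Rz(yaw) Ry(pitch) Rx(roll)).
In Python, from bench import r gives the robot as it stands.
- The arm moves only by the shell command python3 -m jog 'ROWS' [OPENING] [FORCE]. ROWS is JSON, a list of rows, each a list of 6 numbers: the shift along the tool's x, y, z normalised to -1 to 1, where 1 is 0.25 m, then the turn, a rotation vector about the tool's x, y, z normalised to -1 to 1, where 1 is pi rad. In form: [[x, y, z, ax, ay, az], ...]. A call has 1 to 10 rows; each row is the pose to reach, as a shift and turn from the pose commanded when the call began, along the tool's axes at that moment, turning the shorter way round; what a row does not reach only later rows make up. A row lasts 1/10 s, in which the tool goes at most 50 mm and 8.59 degrees, less where a joint would pass 70% of its speed; a pose out of reach is approached as far as the arm can. A call with a number of a shift or a turn outside -1 to 1 is refused whole. A call with a gripper value outside its range is refused whole. OPENING is the opening, from 0 (shut) to 1 (fully open), set as the call begins (- or left out, the last holds). The fingers move at their own pace and stop on an object; FORCE is the grip in N (left out, the last holds). Time passes only in rows, so rows that repeat a pose let the fingers close. It gives the time, the measured TCP pose, the force and the opening at its end, in the units of the state.
- r.sense(): the state, without advancing time (a new reading comes with each control period).
- r.snapshot(name): name is "scene" or "top"; returns a dict with "pixels" (384x512x3 uint8, red, green, blue), "intrinsics" (3x3 intrinsics, pixels), "dist" ([k1, k2, p1, p2, k3] as OpenCV has them; the pictures are not rectified), "extrinsics" (4x4, takes a point from camera to world coordinates). Camera axes: x right, y down, z forward; pixel columns grow to the right and rows downward; lengths in mm; the calibration is good to about 2 mm. A picture is of the moment at which its call begins. There is no depth.
- r.hand_in(): hands the job in, once; it reports no verdict.
The state is a dict: "time": time; "joint_pos": joint angles; "qd": joint speeds; "joint_efforts": joint torques, N m; "tool_pos": TCP position; "tcp_rot": TCP orientation; "ft_force": force on the tool from outside, world axes, zero at the start; "wrist_torque": the same for the moment, N m; "finger_gap": finger opening in mm.
Only numpy, scipy, OpenCV 4.12 (cv2) and the standard library are available. Lean on these libraries where they do the work, as an engineer would, in place of code of your own. Each camera call takes 0.05 s, during which the arm holds its last target.

## Working session

There is one attempt and no reset: what is moved stays moved. The work goes in short steps, Python scripts to look and compute and a shell command to move; the robot and the scene stay as the last step left them, time stands still between calls to the robot, and variables do not carry over. Pictures are saved under pics/ and viewed, and the job is handed in when it is done.

```bash
ls; mkdir -p pics
python3 - <<'E'
from bench import r
import cv2,numpy as np
print(r.sense())
for n in("scene","top"):
    s=r.snapshot(n);cv2.imwrite(f"pics/{n}0.png",s["pixels"][:,:,::-1])
    print(n,s["intrinsics"],s["dist"],s["extrinsics"])
E
```

```text
pics
{'time': 0.0, 'joint_pos': array([ 6.76429105e+01,  7.51542021e+00,  8.53282307e+01,  5.44832330e-04,
        8.72603733e+01, -4.89464157e+00]), 'qd': array([-0.09742867, -0.06076382,  0.00211225,  0.11028065, -0.01760897,
       -0.03417877]), 'joint_efforts': array([-1.24155260e-03, -5.69402719e+01, -5.00550377e+01, -3.40100387e-04,
        1.51835504e-02, -3.52977487e-06]), 'tool_pos': array([179.83597295, 571.85605793, 230.25121271]), 'tcp_rot': array([-1.79896402e+02, -9.41790221e-03,  1.62537517e+02]), 'ft_force': array([0.49089784, 0.23509542, 0.26591941]), 'wrist_torque': array([-0.01500029, -0.00847499, -0.03810398]), 'finger_gap': 85.42654049160829}
scene [[368.77976056   0.         245.69495196]
 [  0.         368.77976056 188.20459137]
 [  0.           0.           1.        ]] [-0.08454355  0.          0.          0.          0.        ] [[ 6.56052573e-01 -5.30785015e-01  5.36527994e-01 -7.53298287e+01]
 [-7.54522410e-01 -4.77345673e-01  4.50374334e-01 -5.24591629e+02]
 [ 1.70573688e-02 -7.00291636e-01 -7.13653046e-01  8.69446568e+02]
 [ 0.00000000e+00  0.00000000e+00  0.00000000e+00  1.00000000e+00]]
top [[464.27409772   0.         258.39779396]
 [  0.         464.27409772 194.11435683]
 [  0.           0.           1.        ]] [-0.17614349  0.          0.          0.          0.        ] [[-8.60575794e-03 -9.87446626e-01  1.57718424e-01  3.21203800e+02]
 [-9.99952096e-01  7.76238996e-03 -5.96252412e-03  1.52253189e+01]
 [ 4.66340241e-03 -1.57762181e-01 -9.87466124e-01  1.52045542e+03]
 [ 0.00000000e+00  0.00000000e+00  0.00000000e+00  1.00000000e+00]]
```

View pics/scene0.png

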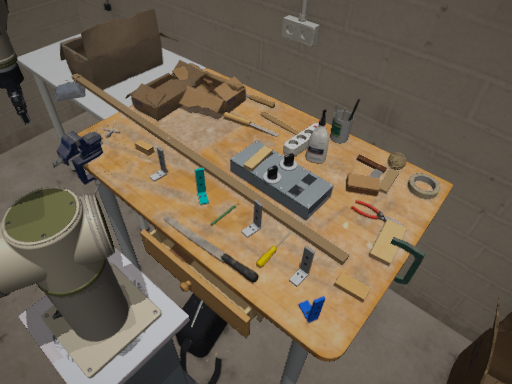

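View pics/top0.png

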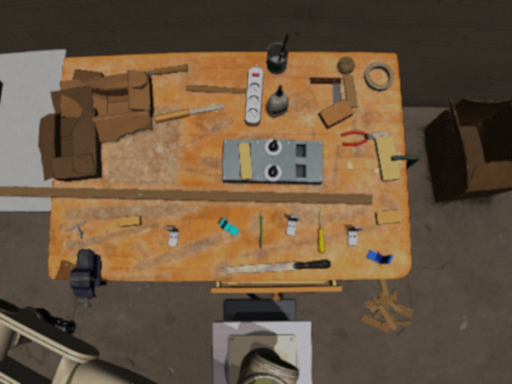

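Run:
```python
import cv2
a=cv2.imread("pics/top0.png");cv2.imwrite("pics/topz.png",cv2.resize(a[60:260,110:360],None,fx=3,fy=3,interpolation=cv2.INTER_CUBIC))
a=cv2.imread("pics/scene0.png");cv2.imwrite("pics/scz.png",cv2.resize(a[110:340,120:400],None,fx=2.6,fy=2.6,interpolation=cv2.INTER_CUBIC))
```

```text
(no output)
```

View pics/topz.png

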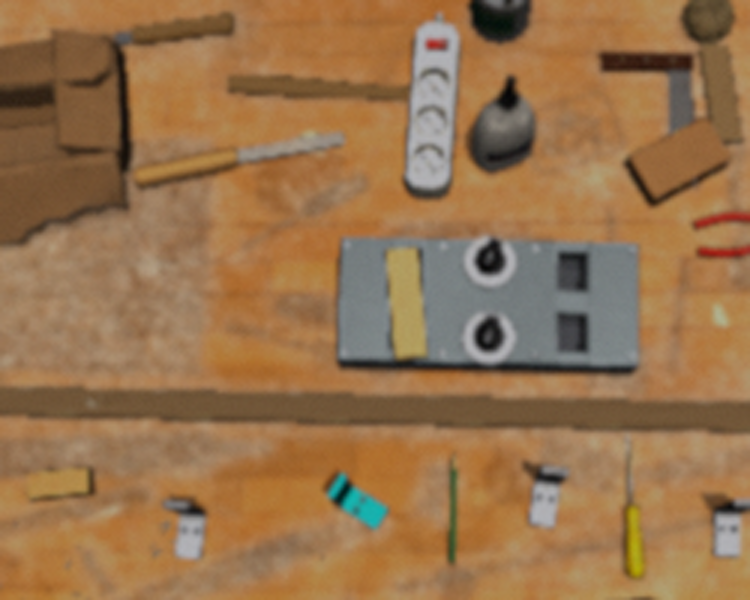

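View pics/scz.png

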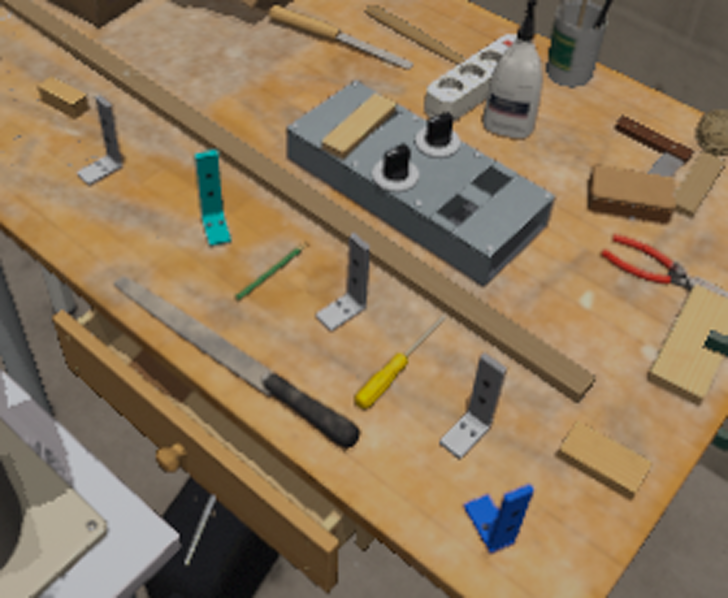

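Candidates: grey and steel L-shapes at top-view pixels (172,236), (291,225) and (352,236) match the stops, so there are three. The turquoise one at (228,227) and the blue one at (378,257) are excluded decoys. The strip is at (245,160), and I'll confirm it in the enlarged crops. Next I'll write the helpers and measure.

```bash
cat > h.py <<'E'
import numpy as np,cv2
from scipy.spatial.transform import Rotation as R
def grab(names=("scene","top")):
    from bench import r
    return {n:r.snapshot(n) for n in names}
def proj(s,P):
    T=np.linalg.inv(s["extrinsics"]);P=np.atleast_2d(P).astype(float)
    return cv2.projectPoints(P,cv2.Rodrigues(T[:3,:3])[0],T[:3,3],np.array(s["intrinsics"]),np.array(s["dist"]))[0][:,0]
def ray(s,px,z):
    u=cv2.undistortPoints(np.array([[px]],float),np.array(s["intrinsics"]),np.array(s["dist"]))[0,0]
    E=np.array(s["extrinsics"]);d=E[:3,:3]@[u[0],u[1],1];o=E[:3,3]
    return (o+d*(z-o[2])/d[2])
def crop(s,c,half,sc,name,lines=[]):
    """crop about c, upscaled; lines = list of (Nx3 world polyline,color)"""
    im=s["pixels"][:,:,::-1].copy();x0,y0=int(c[0]-half[0]),int(c[1]-half[1]);x0=max(x0,0);y0=max(y0,0)
    im=cv2.resize(im[y0:y0+2*half[1],x0:x0+2*half[0]],None,fx=sc,fy=sc,interpolation=cv2.INTER_CUBIC)
    for P,col in lines:
        q=(proj(s,P)-[x0,y0]+.5)*sc-.5
        cv2.polylines(im,[np.round(q*8).astype(np.int32)],False,col,1,cv2.LINE_AA,3)
    cv2.imwrite("pics/"+name,im);return x0,y0
def box(x0,x1,y0,y1,z0,z1):
    c=lambda x,y,z:np.array([x,y,z],float)
    a=[c(x0,y0,z) for z in(z0,z1)];L=[]
    for z in(z0,z1):L.append(np.array([c(x0,y0,z),c(x1,y0,z),c(x1,y1,z),c(x0,y1,z),c(x0,y0,z)]))
    for x in(x0,x1):
        for y in(y0,y1):L.append(np.array([c(x,y,z0),c(x,y,z1)]))
    return L
def tf(L,x,y,yaw,z=0):
    Rz=R.from_euler("z",yaw,degrees=True).as_matrix()
    return [p@Rz.T+[x,y,z] for p in L]
STOP=box(-4,4,-14,14,0,108)+box(-50,4,-14,14,0,8)
STRIP=box(-17.5,17.5,-60,60,0,15)
JIG=box(-68,68,-162,162,0,56)
for sx in(-1,1):
    for sy in(-1,1):
        JIG+=[np.array([[sx*12,sy*73,56],[sx*56,sy*73,56],[sx*56,sy*107,56],[sx*12,sy*107,56],[sx*12,sy*73,56]],float)]
def now():
    from bench import r
    s=r.sense();return s,np.array(s["tool_pos"]),R.from_euler("xyz",s["tcp_rot"],degrees=True)
def row(tgt,rot,p=None,q=None,quiet=0):
    """row numbers from measured pose (or p,q) to target pos / Rotation"""
    if p is None:_,p,q=now()
    d=q.inv().apply(np.array(tgt,float)-p)/250; a=(q.inv()*rot).as_rotvec()/np.pi
    v=[float(k) for k in np.round(np.r_[d,a],4)]
    if not quiet:print(v,"|d|mm",round(float(np.linalg.norm(d)*250),1),"deg",round(float(np.linalg.norm(a)*180),1))
    return v
def down(yaw): # tool z down, tool y axis along heading yaw+90 ; x axis heading yaw
    return R.from_euler("xyz",[180,0,yaw],degrees=True)
E
python3 - <<'E'
from h import *
S=grab()
for n in S: print(n,[np.round(proj(S[n],[640,-30,56]),1)])
t=S["top"];print([np.round(ray(t,p,z),0) for p,z in (((272,161),56),((172,236),0),((291,225),0),((352,236),0))])
crop(t,(272,161),(62,40),6,"jt.png");crop(S["scene"],(282,178),(60,48),6,"js.png")
E
```

```text
scene [array([[271.2, 173.9]])]
top [array([[269.4, 168. ]])]
[array([663., -39.,  56.]), array([427., 292.,   0.]), array([ 460., -100.,    0.]), array([ 422., -302.,    0.])]
```

View pics/jt.png

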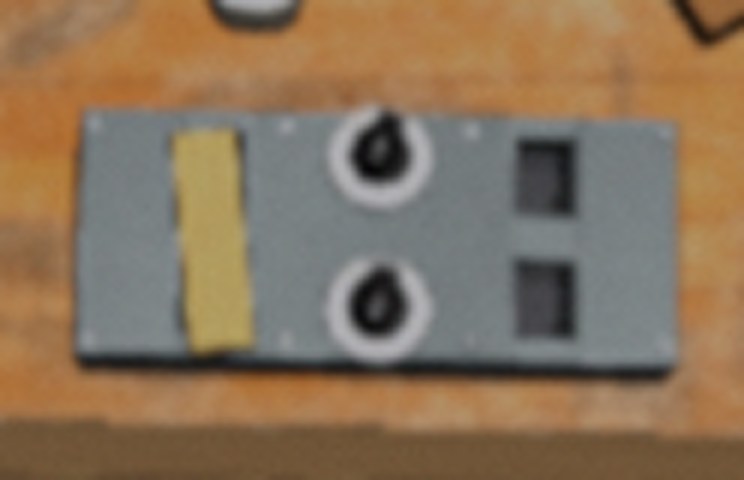

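View pics/js.png

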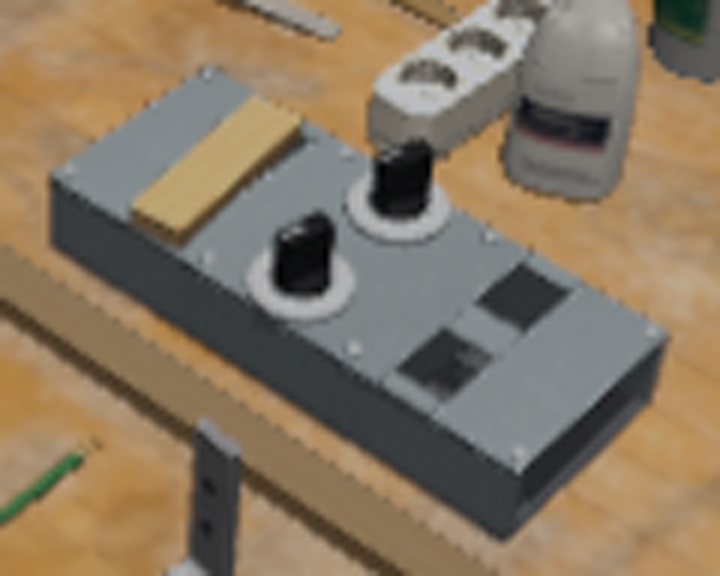

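```bash
cat > fit.py <<'E'
from h import *
from scipy.optimize import least_squares
def fit(obs,x0,z=0):
    """obs: list of (snap, px, model pt). returns x,y,yaw"""
    def f(v):
        out=[]
        for s,px,m in obs:
            P=tf([np.array([m],float)],*v,z)[0]
            out+=list(proj(s,P)[0]-px)
        return out
    r=least_squares(f,x0,x_scale=[10,10,3]);print(np.round(r.x,1),"res px",np.round(np.array(r.fun).reshape(-1,2),1).tolist());return r.x
E
python3 - <<'E'
from fit import *
S=grab();t,s=S["top"],S["scene"]
T=lambda p:(np.array(p)+.5)/6-.5+[210,121]
Q=lambda p:(np.array(p)+.5)/6-.5+[222,130]
o=[(t,T(p),m) for p,m in (((82,108),(68,162,56)),((677,122),(68,-162,56)),((672,365),(-68,-162,56)),((80,355),(-68,162,56)))]
o2=[(s,Q(p),m) for p,m in (((207,65),(68,162,56)),((668,340),(68,-162,56)),((517,472),(-68,-162,56)),((50,177),(-68,162,56)),((505,540),(-68,-162,0)))]
fit(o,[640,-35,0]);fit(o2,[640,-35,0]);v=fit(o+o2,[640,-35,0])
L=[(p,(0,255,255)) for p in tf(JIG,*v)]
crop(t,(272,161),(62,40),6,"jt2.png",L);crop(s,(282,178),(60,48),6,"js2.png",L)
E
```

```text
[666.9 -40.7  -1.6] res px [[0.1, 0.1], [-0.1, -0.1], [1.0, 0.1], [-1.0, -0.2]]
[668.2 -43.2  -1.7] res px [[0.2, -0.0], [0.3, -1.3], [0.2, 0.3], [-0.5, -0.5], [-0.3, 1.1]]
[667.6 -42.1  -1.6] res px [[0.5, -0.1], [0.3, -0.4], [1.4, -0.1], [-0.5, -0.4], [-0.2, -0.1], [-0.0, -1.4], [-0.1, 0.2], [-0.9, -0.5], [-0.6, 1.0]]
```

View pics/jt2.png

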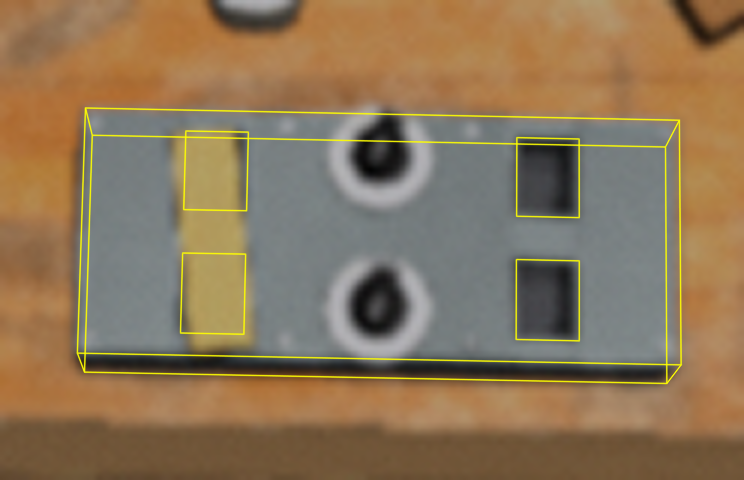

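View pics/js2.png

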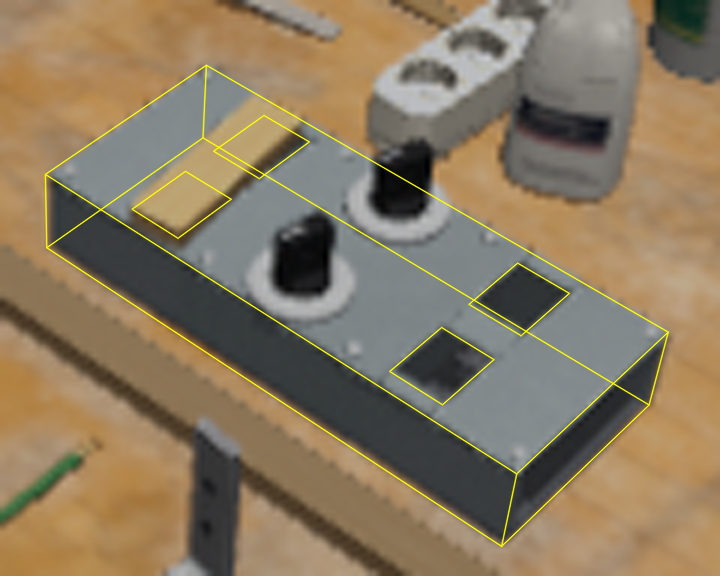

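Run:
```python
from h import *
S=grab();t,s=S["top"],S["scene"]
for i,(x,y) in enumerate(((427,292),(460,-100),(422,-302))):
    a=proj(t,[x,y,50])[0];b=proj(s,[x,y,50])[0]
    print(i,crop(t,a,(20,20),14,"a.png"),crop(s,b,(20,20),14,"b.png"))
    A=np.hstack([cv2.imread("pics/a.png")[:560,:380*2][:, :560],cv2.imread("pics/b.png")[:560,:560]])
    cv2.imwrite(f"pics/st{i}.png",cv2.resize(A,None,fx=.714,fy=.714))
```

```text
0 (149, 214) (135, 143)
1 (272, 203) (231, 198)
2 (335, 214) (281, 246)
```

View pics/st0.png

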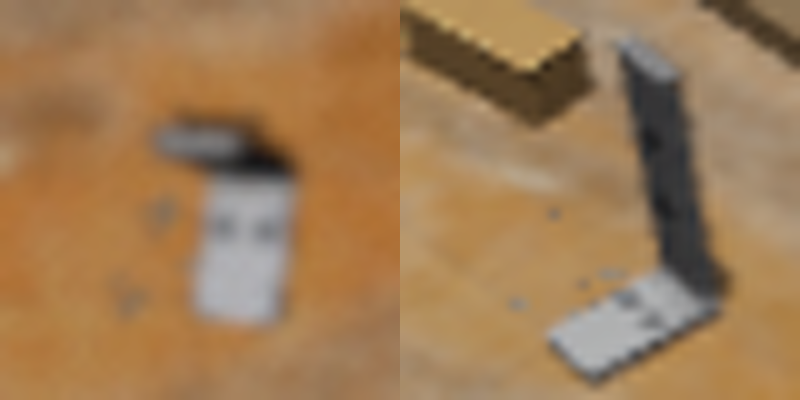

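View pics/st1.png

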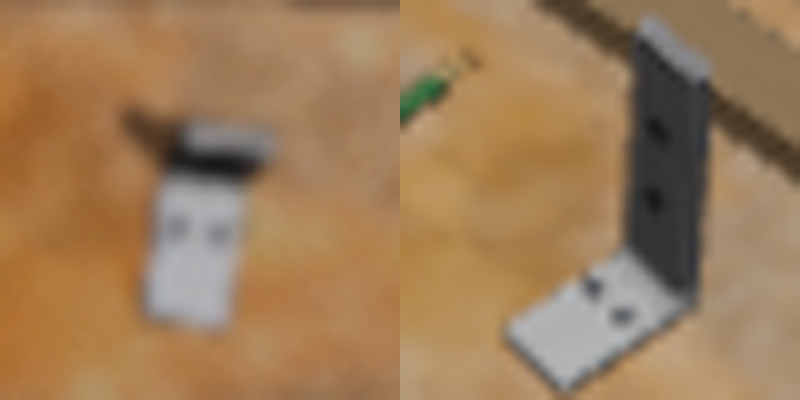

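View pics/st2.png

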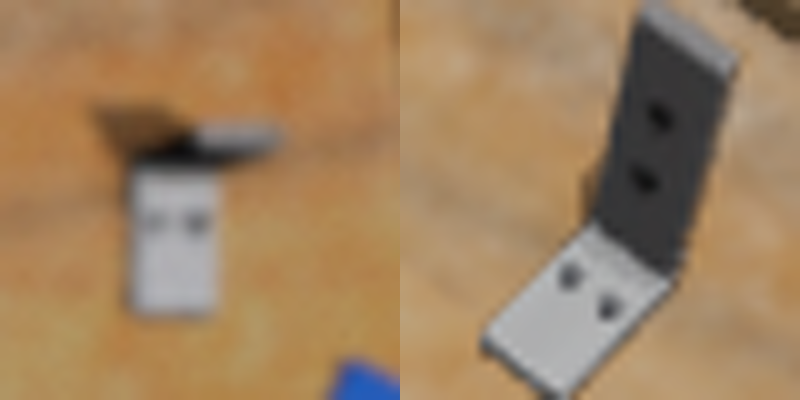

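Run:
```python
from fit import *
S=grab();t,s=S["top"],S["scene"]
tm=[(-50,14,8),(-50,-14,8),(-4,14,8),(-4,-14,8),(0,0,108)]
sm=[(-50,14,8),(-50,-14,8),(0,0,108)]
D=[((149,214),(135,143),[(195,308),(280,320),(208,178),(295,180),(200,143)],[(148,332),(193,375),(250,58)],(427,292,0)),
 ((272,203),(231,198),[(147,318),(230,325),(162,178),(245,182),(228,141)],[(105,330),(162,385),(275,47)],(460,-100,0)),
 ((335,214),(281,246),[(132,312),(215,312),(132,168),(218,172),(237,136)],[(85,340),(155,390),(290,40)],(422,-302,0))]
for i,(a,b,tp,sp,x0) in enumerate(D):
    o=[(t,(np.array(p)+.5)/10-.5+a,m) for p,m in zip(tp,tm)]; o2=[(s,(np.array(p)+.5)/10-.5+b,m) for p,m in zip(sp,sm)]
    fit(o,x0);v=fit(o+o2,x0);L=[(p,(0,255,255)) for p in tf(STOP,*v)]
    crop(t,np.array(a)+20,(20,20),10,"a.png",L);crop(s,np.array(b)+20,(20,20),10,"b.png",L)
    cv2.imwrite(f"pics/sf{i}.png",np.hstack([cv2.imread("pics/a.png"),cv2.imread("pics/b.png")]))
# strip
T=lambda p:(np.array(p)+.5)/6-.5+[210,121]
Q=lambda p:(np.array(p)+.5)/6-.5+[222,130]
o=[(t,T(p),m) for p,m in (((173,133),(-17.5,-60,15)),((240,129),(17.5,-60,15)),((253,348),(17.5,60,15)),((188,353),(-17.5,60,15)))]
# strip yaw ~180 convention: own y toward -x world => yaw 90
o=[(t,T(p),m) for p,m in (((173,133),(-17.5,60,15)),((240,129),(17.5,60,15)),((253,348),(17.5,-60,15)),((188,353),(-17.5,-60,15)))]
o=[(a,p,(m[1],-m[0],m[2])) for a,p,m in o]
o2=[(s,Q(p),(m[1],-m[0],m[2])) for p,m in (((258,95),(-17.5,60,15)),((300,127),(17.5,60,15)),((178,228),(17.5,-60,15)),((133,208),(-17.5,-60,15)))]
fit(o,[667,50,0],56);v=fit(o+o2,[667,50,0],56)
```

```text
[445.5 283.9  -5.6] res px [[0.0, 0.5], [-0.0, 0.2], [0.3, -0.4], [-0.0, 0.2], [-0.3, -0.4]]
[446.1 283.4  -5.1] res px [[0.3, 0.4], [0.2, -0.1], [0.4, -0.6], [0.2, -0.1], [-0.1, -0.6], [-0.6, -0.0], [-0.4, -0.1], [-0.5, -0.1]]
[ 477.5 -103.    -6.4] res px [[-0.0, -0.1], [0.2, 0.1], [-0.2, -0.0], [-0.0, 0.5], [0.0, -0.5]]
[ 478.1 -103.9   -7. ] res px [[0.1, -0.3], [0.3, -0.0], [0.1, -0.2], [0.3, 0.3], [0.3, -0.7], [-0.6, -0.0], [0.0, 0.2], [-0.7, -0.2]]
[ 442.4 -300.5   -2. ] res px [[-0.1, -0.1], [0.1, 0.1], [-0.0, 0.3], [-0.2, 0.1], [0.3, -0.3]]
[ 442.6 -301.9   -2.3] res px [[0.3, -0.2], [0.4, 0.0], [0.4, 0.2], [0.2, 0.0], [0.7, -0.4], [-1.0, -0.8], [0.3, 0.7], [-0.6, -0.8]]
[661.8  47.9   3.4] res px [[0.2, 0.1], [-0.2, 0.1], [0.1, -0.0], [-0.1, -0.1]]
[662.5  46.6   3.6] res px [[0.5, -0.1], [0.2, -0.2], [0.6, -0.3], [0.4, -0.3], [-0.8, 0.1], [0.6, -1.1], [-0.3, 0.7], [-1.4, -0.5]]
```

Run:
```python
import cv2,numpy as np
cv2.imwrite("pics/sfall.png",cv2.resize(np.vstack([cv2.imread(f"pics/sf{i}.png") for i in range(3)]),(400,600)))
```

```text
(no output)
```

View pics/sfall.png

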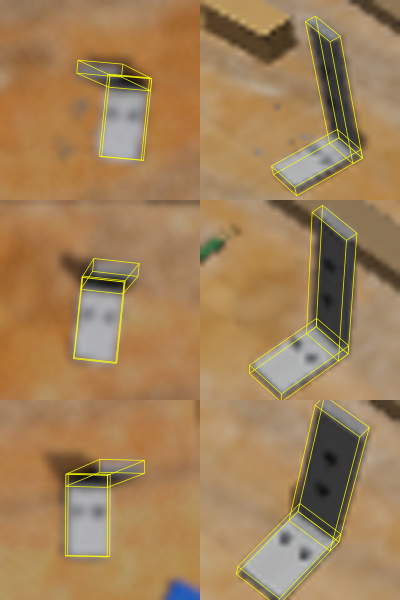

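The crops confirm it: the outlines fit three grey stops, the pine strip is at world (662,47) and the jig is at (667,-42.5, yaw -1.6°). I'll take the strip first.

Run:
```python
from h import *
q=down(183.6)
_,p,q0=now()
A=np.array([360,400,260]);B=np.array([540,210,240]);C=np.array([662.5,47,180])
row(A,q,p,q0);row(B,q,A,q);row(C,q,B,q)
```

```text
[-0.8936, -0.4416, -0.1149, -0.0, 0.0, -0.117] |d|mm 250.8 deg 21.1
[-0.6709, -0.8037, 0.08, 0.0, 0.0, 0.0] |d|mm 262.5 deg 0.0
[-0.4481, -0.6815, 0.24, 0.0, 0.0, 0.0] |d|mm 212.5 deg 0.0
```

```bash
python3 -m jog '[[-0.8936,-0.4416,-0.1149,0,0,-0.117],[-0.8936,-0.4416,-0.1149,0,0,-0.117],[-0.8936,-0.4416,-0.1149,0,0,-0.117],[-0.8936,-0.4416,-0.1149,0,0,-0.117],[-0.8936,-0.4416,-0.1149,0,0,-0.117],[-0.8936,-0.4416,-0.1149,0,0,-0.117],[-0.8936,-0.4416,-0.1149,0,0,-0.117]]' 0.7 40
python3 -m jog '[[-0.67,-0.8,0.08,0,0,0],[-0.67,-0.8,0.08,0,0,0],[-0.67,-0.8,0.08,0,0,0],[-0.67,-0.8,0.08,0,0,0],[-0.67,-0.8,0.08,0,0,0],[-0.67,-0.8,0.08,0,0,0],[-0.67,-0.8,0.08,0,0,0]]'
python3 -m jog '[[-0.45,-0.68,0.24,0,0,0],[-0.45,-0.68,0.24,0,0,0],[-0.45,-0.68,0.24,0,0,0],[-0.45,-0.68,0.24,0,0,0],[-0.45,-0.68,0.24,0,0,0],[-0.45,-0.68,0.24,0,0,0],[-0.45,-0.68,0.24,0,0,0],[-0.45,-0.68,0.24,0,0,0]]'
python3 -c "
from h import *
row([662.5,47,64],down(183.6))"
```

```text
time: 1.2
tool_pos: [361.2, 399.2, 260.4]
tcp_rot: [180.0, 0.0, -176.6]
ft_force: [-0.0, 1.0, -0.6]
finger_gap: 59.6
time: 1.9
tool_pos: [539.8, 210.9, 239.1]
tcp_rot: [180.0, -0.1, -176.5]
ft_force: [-0.8, 0.4, 0.0]
finger_gap: 59.7
time: 2.7
tool_pos: [662.3, 51.0, 181.1]
tcp_rot: [180.0, 0.1, -176.2]
ft_force: [-0.8, -1.3, 0.4]
finger_gap: 59.9
[0.0008, -0.0164, 0.4686, 0.0002, 0.0004, 0.0008] |d|mm 117.2 deg 0.2
```

```bash
python3 -m jog '[[0,-0.016,0.2,0,0,0],[0,-0.016,0.3,0,0,0],[0,-0.016,0.38,0,0,0],[0,-0.016,0.43,0,0,0],[0,-0.016,0.47,0,0,0],[0,-0.016,0.47,0,0,0],[0,-0.016,0.47,0,0,0]]'
python3 -m jog '[[0,0,0,0,0,0],[0,0,0,0,0,0],[0,0,0,0,0,0],[0,0,0,0,0,0],[0,0,0,0,0,0],[0,0,0,0,0,0],[0,0,0,0,0,0],[0,0,0,0,0,0]]' 0 50
python3 -m jog '[[0,0,-0.05,0,0,0],[0,0,-0.15,0,0,0],[0,0,-0.3,0,0,0],[0,0,-0.4,0,0,0],[0,0,-0.4,0,0,0],[0,0,-0.4,0,0,0]]'
python3 -c "
from h import *
S=grab();crop(S['scene'],(270,150),(90,70),4.2,'g1.png');s,p,q=now()
T=np.array([665,215,110]);row(T,down(183.6));row([665,215,24],down(183.6),T,down(183.6))"
```

```text
time: 3.4
tool_pos: [663.5, 44.7, 63.7]
tcp_rot: [-180.0, 0.1, -176.4]
ft_force: [0.5, -1.6, -0.1]
finger_gap: 60.1
time: 4.2
tool_pos: [664.2, 44.2, 64.3]
tcp_rot: [-180.0, 0.2, -176.4]
ft_force: [-0.6, 0.9, 6.8]
finger_gap: 33.2
time: 4.8
tool_pos: [663.5, 44.3, 164.0]
tcp_rot: [-180.0, 0.1, -176.4]
ft_force: [0.4, -0.9, -0.4]
finger_gap: 33.2
[-0.055, 0.6808, 0.205, 0.0, -0.0007, -0.0] |d|mm 178.3 deg 0.1
[0.0, -0.0, 0.344, 0.0, 0.0, 0.0] |d|mm 86.0 deg 0.0
```

View pics/g1.png

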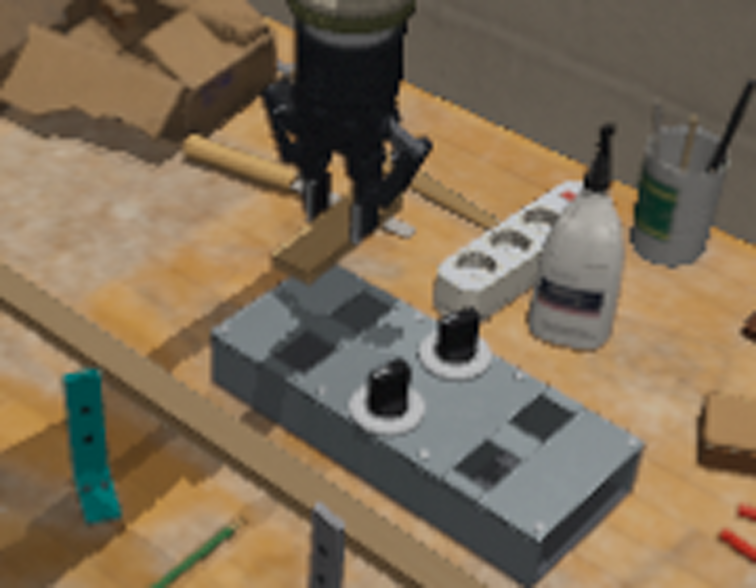

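Run:
```python
from h import *
S=grab(("top",));t=S["top"]
print([np.round(ray(t,p,z)) for p,z in (((230,192),20),((230,192),0),((190,112),0),((220,105),0))])
T=np.array([680,195,110.]);q=down(183.6);row(T,q);row([680,195,9.5],q,T,q)
```

```text
[array([569.,  99.,  20.]), array([572., 100.,   0.]), array([852., 239.,   0.]), array([876., 136.,   0.])]
[-0.1109, 0.5971, 0.2028, 0.0001, -0.0009, -0.0] |d|mm 160.1 deg 0.2
[0.0, -0.0, 0.402, 0.0, 0.0, 0.0] |d|mm 100.5 deg 0.0
```

```bash
python3 -m jog '[[-0.03,0.1,0,0,0,0],[-0.06,0.25,0.03,0,0,0],[-0.11,0.4,0.1,0,0,0],[-0.11,0.52,0.2,0,0,0],[-0.11,0.597,0.2,0,0,0],[-0.11,0.597,0.2,0,0,0],[-0.11,0.597,0.2,0,0,0],[-0.11,0.597,0.2,0,0,0]]'
python3 -m jog '[[0,0,0.15,0,0,0],[0,0,0.25,0,0,0],[0,0,0.32,0,0,0],[0,0,0.36,0,0,0],[0,0,0.38,0,0,0],[0,0,0.395,0,0,0],[0,0,0.398,0,0,0],[0,0,0.4,0,0,0],[0,0,0.4,0,0,0]]'
```

```text
time: 5.75
tool_pos: [681.9, 193.7, 113.9]
tcp_rot: [-180.0, 0.1, -176.5]
ft_force: [-0.7, -0.3, -1.2]
finger_gap: 33.2
time: 6.65
tool_pos: [681.6, 195.2, 13.5]
tcp_rot: [180.0, 0.1, -176.4]
ft_force: [-0.1, -0.8, -0.4]
finger_gap: 33.2
```

```bash
python3 -m jog '[[0,0,0.006,0,0,0],[0,0,0.012,0,0,0],[0,0,0.018,0,0,0],[0,0,0.02,0,0,0],[0,0,0.02,0,0,0]]'
```

```text
time: 7.15
tool_pos: [681.1, 195.0, 8.4]
tcp_rot: [-180.0, 0.0, -176.4]
ft_force: [-3.5, -0.0, 6.4]
finger_gap: 32.9
```

```bash
python3 -m jog '[[0,0,0,0,0,0],[0,0,0,0,0,0],[0,0,0,0,0,0],[0,0,0,0,0,0]]' 0.7
python3 -m jog '[[0,0,-0.1,0,0,0],[0,0,-0.25,0,0,0],[0,0,-0.45,0,0,0],[0,0,-0.65,0,0,0],[0,0,-0.8,0,0,0],[0,0,-0.8,0,0,0],[0,0,-0.8,0,0,0]]'
python3 -c "
from h import *
S=grab();crop(S['scene'],(250,190),(130,100),3,'g2.png')
T=S['top'];print(crop(T,(272,161),(62,40),6,'g2t.png'))"
```

```text
time: 7.55
tool_pos: [680.9, 195.0, 7.3]
tcp_rot: [-180.0, -0.0, -176.4]
ft_force: [0.4, -0.3, 0.3]
finger_gap: 60.1
time: 8.25
tool_pos: [681.9, 195.2, 209.4]
tcp_rot: [180.0, 0.2, -176.4]
ft_force: [-0.3, -0.4, 0.7]
finger_gap: 59.7
(210, 121)
```

View pics/g2.png

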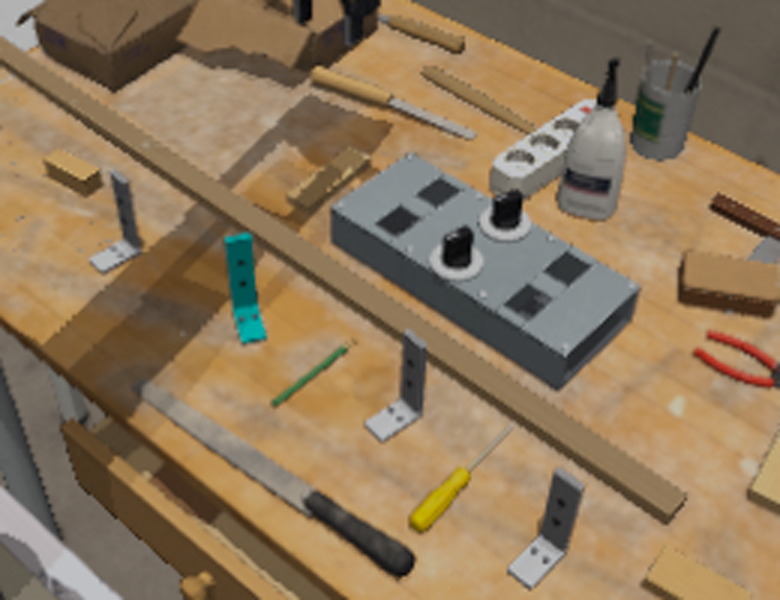

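View pics/g2t.png

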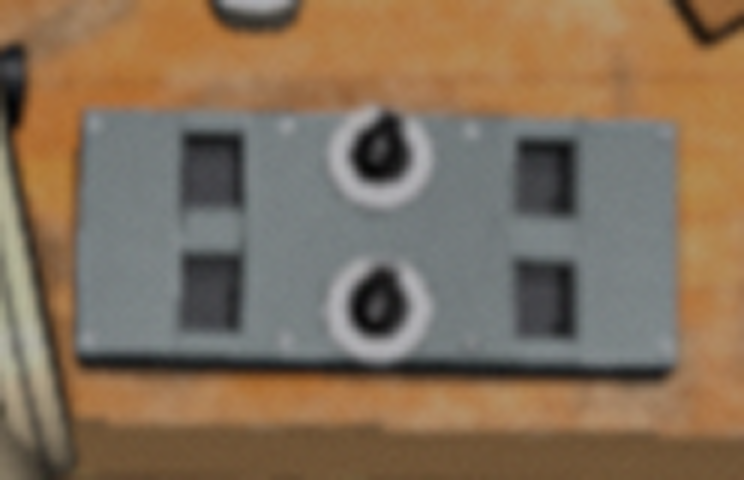

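The strip lies flat left of the jig at about (330,178) in the crop, and all four slots are open. I'll refine the jig pose from the slot centres.

Run:
```python
from fit import *
S=grab();t,s=S["top"],S["scene"]
T=lambda p:(np.array(p)+.5)/6-.5+[210,121]
Q=lambda p:(np.array(p)+.5)/3-.5+[120,90]
M=[(34,90,56),(-34,90,56),(34,-90,56),(-34,-90,56)]
o=[(t,T(p),m) for p,m in zip([(211.5,170),(211.5,292),(546.5,176),(546,299.5)],M)]
o2=[(s,Q(p),m) for p,m in zip([(439,193),(400,221),(568,268),(528,300)],M)]
fit(o,[667,-42,0]);fit(o2,[667,-42,0]);fit(o+o2,[667,-42,0])
```

```text
[667.9 -41.1  -1.5] res px [[0.4, -0.0], [-0.1, 0.1], [-0.2, 0.0], [-0.1, -0.1]]
[670.8 -43.3  -1.7] res px [[0.0, -0.4], [-0.3, -0.2], [-0.1, 0.0], [0.3, 0.4]]
[669.2 -42.3  -1.6] res px [[0.8, -0.4], [0.3, -0.3], [0.2, -0.3], [0.3, -0.5], [-0.5, -0.3], [-0.8, -0.0], [-0.6, 0.1], [-0.1, 0.5]]
```

Run:
```python
from h import *
_,p,q0=now();q=down(84.7);A=np.array([520,262,225.])
qm=down(131)
row(A,qm,p,q0);row([446,283.5,190],q,A,qm)
```

```text
[0.6215, 0.3086, -0.0786, -0.0008, -0.0011, 0.2922] |d|mm 174.6 deg 52.6
[0.2591, -0.167, 0.14, -0.0, -0.0, 0.2572] |d|mm 84.6 deg 46.3
```

```bash
python3 -m jog '[[0.62,0.31,-0.08,0,0,0.292],[0.62,0.31,-0.08,0,0,0.292],[0.62,0.31,-0.08,0,0,0.292],[0.62,0.31,-0.08,0,0,0.292],[0.62,0.31,-0.08,0,0,0.292],[0.62,0.31,-0.08,0,0,0.292],[0.62,0.31,-0.08,0,0,0.292]]' 0.4
python3 -m jog '[[0.26,-0.167,0.14,0,0,0.257],[0.26,-0.167,0.14,0,0,0.257],[0.26,-0.167,0.14,0,0,0.257],[0.26,-0.167,0.14,0,0,0.257],[0.26,-0.167,0.14,0,0,0.257],[0.26,-0.167,0.14,0,0,0.257],[0.26,-0.167,0.14,0,0,0.257],[0.26,-0.167,0.14,0,0,0.257]]'
python3 -c "
from h import *
S=grab();V=(446,283.5,-5.3)
row([446,283.5,68],down(84.7))
L=[(p,(0,255,255)) for p in tf(STOP,*V)];print(now()[0]['joint_pos'].round(0))
crop(S['scene'],(155,150),(50,50),5,'a.png',L);crop(S['top'],(169,234),(50,50),5,'b.png',L)
"
python3 -c "
import cv2,numpy as np
cv2.imwrite('pics/g3.png',cv2.resize(np.hstack([cv2.imread('pics/a.png'),cv2.imread('pics/b.png')]),(800,400)))"
```

```text
time: 9.15
tool_pos: [520.6, 262.6, 226.1]
tcp_rot: [-179.9, -0.0, 130.9]
ft_force: [-0.2, 0.2, 0.7]
finger_gap: 34.1
time: 9.95
tool_pos: [447.1, 284.0, 191.8]
tcp_rot: [-179.9, 0.0, 85.0]
ft_force: [-0.5, 0.5, -0.5]
finger_gap: 34.1
[-0.0024, -0.0042, 0.4964, -0.0002, 0.0001, 0.0013] |d|mm 124.1 deg 0.2
[27. -2. 99. -0. 83. 32.]
```

View pics/g3.png

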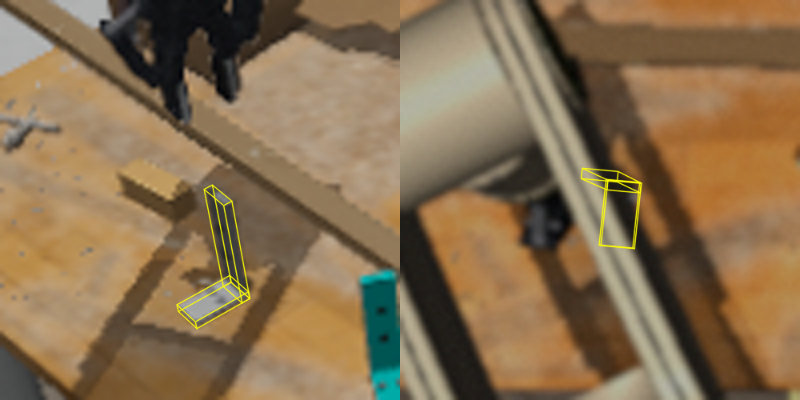

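```bash
python3 -m jog '[[0,-0.004,0.15,0,0,0],[0,-0.004,0.27,0,0,0],[0,-0.004,0.36,0,0,0],[0,-0.004,0.43,0,0,0],[0,-0.004,0.47,0,0,0],[0,-0.004,0.496,0,0,0],[0,-0.004,0.496,0,0,0]]'
python3 -m jog '[[0,0,0,0,0,0],[0,0,0,0,0,0],[0,0,0,0,0,0],[0,0,0,0,0,0],[0,0,0,0,0,0],[0,0,0,0,0,0]]' 0 80
python3 -m jog '[[0,0,-0.02,0,0,0],[0,0,-0.1,0,0,0],[0,0,-0.2,0,0,0],[0,0,-0.35,0,0,0],[0,0,-0.5,0,0,0],[0,0,-0.65,0,0,0],[0,0,-0.7,0,0,0],[0,0,-0.7,0,0,0]]'
python3 -c "
from h import *
S=grab();_,p,q=now()
L=[(x,(0,255,255)) for x in tf(STOP,p[0],p[1],-5.3,p[2]-68)]
crop(S['scene'],(180,110),(80,80),5,'g4.png',L)
"
```

```text
time: 10.75
tool_pos: [446.0, 284.2, 68.1]
tcp_rot: [-180.0, 0.0, 84.8]
ft_force: [-0.5, -0.9, 1.4]
finger_gap: 34.0
time: 11.35
tool_pos: [446.9, 284.8, 69.8]
tcp_rot: [179.9, -0.1, 84.8]
ft_force: [-2.3, -0.1, 6.5]
finger_gap: 7.0
time: 12.15
tool_pos: [447.5, 284.9, 245.9]
tcp_rot: [179.8, -0.1, 84.8]
ft_force: [0.4, 0.5, -2.0]
finger_gap: 6.9
```

View pics/g4.png

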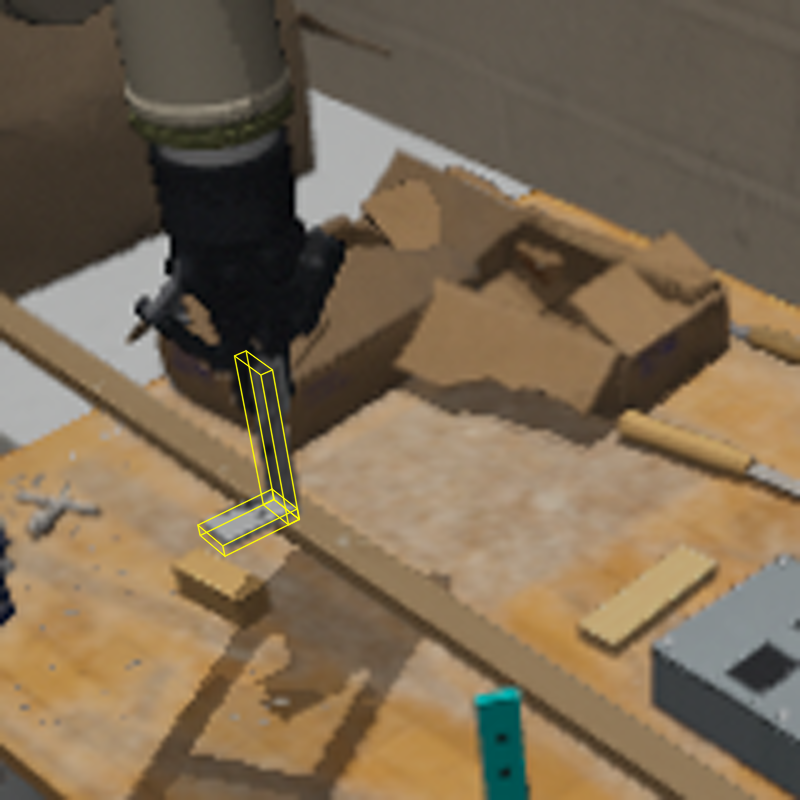

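```bash
cat >> h.py <<'E'
JX,JY,JA=668.5,-42.2,-1.6
def stool(slot,inw,z,t,h=69,dx=0):
    """tool pose for a held stop: slot 0 LF 1 LR 2 RF 3 RR; origin inw mm inward, z above floor, tilt t"""
    sx=-34 if slot in(0,2) else 34; sg=1 if slot<2 else -1
    o=np.array([sx+dx,sg*(90-inw),4+z])
    Rs=R.from_euler("x",-sg*t,degrees=True)*R.from_euler("z",-90*sg,degrees=True)
    J=R.from_euler("z",JA,degrees=True)
    p=J.apply(o+Rs.apply([0,0,h]))+[JX,JY,0]
    return p,J*Rs*R.from_euler("z",90,degrees=True)*R.from_euler("x",180,degrees=True)
def seq(poses,start=None):
    """rows for a call through the given poses, from measured/start pose"""
    if start is None:_,p,q=now()
    else:p,q=start
    for P,Q in poses: row(P,Q,p,q)
E
python3 - <<'E'
from h import *
_,p,q0=now()
A=np.array([520,240,245.]);qa=down(40);B=np.array([610,150,245.]);qb=down(-1.6)
C=stool(0,36,150,40);print(C[0])
row(A,qa,p,q0);row(B,qb,A,qa);row(*C,B,qb)
E
```

```text
[637.25941474  57.06333468 206.85706658]
[-0.1481, 0.3119, -0.0134, -0.0004, 0.0005, 0.2488] |d|mm 86.4 deg 44.8
[0.0444, 0.5072, 0.0, 0.0, -0.0, 0.2311] |d|mm 127.3 deg 41.6
[0.1194, 0.3686, 0.1526, -0.2222, -0.0, 0.0] |d|mm 104.1 deg 40.0
```

```bash
python3 -m jog '[[-0.148,0.312,-0.013,0,0,0.249],[-0.148,0.312,-0.013,0,0,0.249],[-0.148,0.312,-0.013,0,0,0.249],[-0.148,0.312,-0.013,0,0,0.249],[-0.148,0.312,-0.013,0,0,0.249],[-0.148,0.312,-0.013,0,0,0.249],[-0.148,0.312,-0.013,0,0,0.249]]'
python3 -m jog '[[0.044,0.507,0,0,0,0.231],[0.044,0.507,0,0,0,0.231],[0.044,0.507,0,0,0,0.231],[0.044,0.507,0,0,0,0.231],[0.044,0.507,0,0,0,0.231],[0.044,0.507,0,0,0,0.231],[0.044,0.507,0,0,0,0.231]]'
python3 -c "
from h import *
print(now()[0]['joint_pos'].round(0));seq([stool(0,36,150,40)])"
```

```text
time: 12.95
tool_pos: [519.3, 239.8, 243.4]
tcp_rot: [-179.9, 0.3, 39.9]
ft_force: [-0.2, 0.1, -1.6]
finger_gap: 7.0
time: 13.65
tool_pos: [609.8, 150.2, 245.3]
tcp_rot: [180.0, 0.1, -1.4]
ft_force: [-0.5, -1.4, -2.9]
finger_gap: 7.0
[  9.  12.  79.  -0.  89. 101.]
[0.1191, 0.37, 0.1535, -0.2221, 0.0002, 0.0016] |d|mm 104.5 deg 40.0
```

```bash
python3 -m jog '[[0.119,0.37,0.153,-0.222,0,0.0015],[0.119,0.37,0.153,-0.222,0,0.0015],[0.119,0.37,0.153,-0.222,0,0.0015],[0.119,0.37,0.153,-0.222,0,0.0015],[0.119,0.37,0.153,-0.222,0,0.0015],[0.119,0.37,0.153,-0.222,0,0.0015],[0.119,0.37,0.153,-0.222,0,0.0015],[0.119,0.37,0.153,-0.222,0,0.0015]]'
python3 - <<'E'
from h import *
s,p,q=now();print(s['joint_pos'].round(0))
S=grab()
# stop wireframe from measured tool pose
Rs=q*R.from_euler("x",-180,degrees=True)*R.from_euler("z",-90,degrees=True)
L=[(Rs.apply(x-np.array([0,0,69]))+p,(0,255,255)) for x in STOP]+[(x,(0,255,0)) for x in tf(JIG,JX,JY,JA)]
crop(S['scene'],(265,150),(80,70),5,'g5.png',L)
crop(S['top'],(272,161),(62,50),6,'g5t.png',L)
seq([stool(0,36,78,40)])
E
```

```text
time: 14.45
tool_pos: [638.0, 56.6, 209.5]
tcp_rot: [140.2, -0.1, -1.9]
ft_force: [1.4, 0.1, -1.3]
finger_gap: 7.4
[ 20.  28.  72. -37.  96. 113.]
[-0.0047, -0.1956, 0.2286, -0.001, 0.0003, -0.0021] |d|mm 75.2 deg 0.4
```

View pics/g5.png

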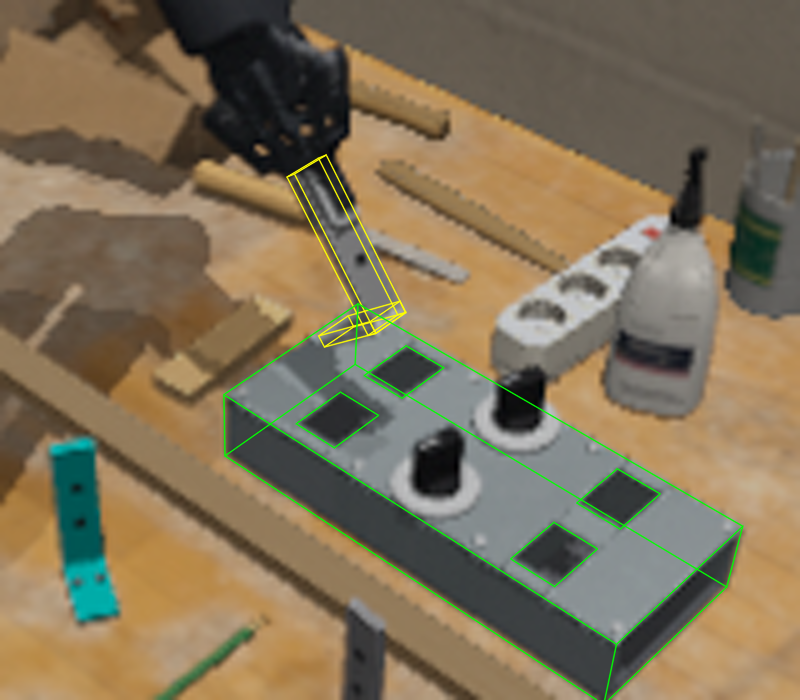

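View pics/g5t.png

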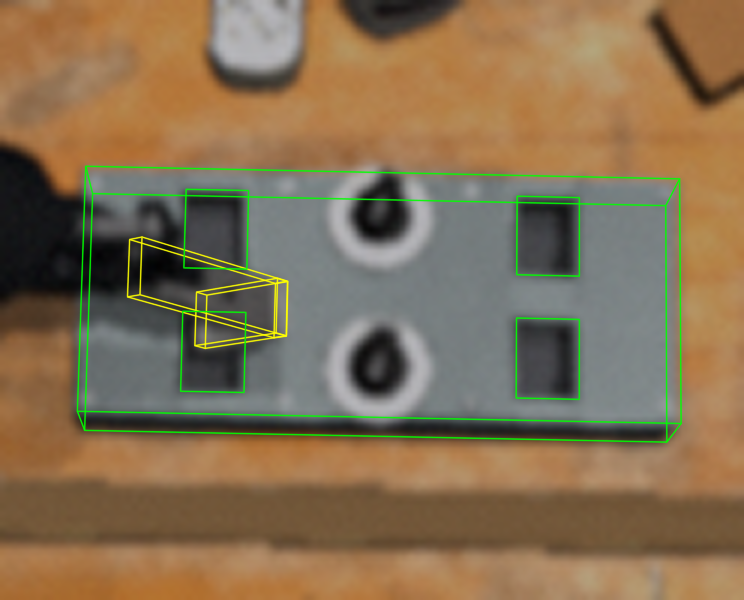

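Run:
```python
from h import *
s,p,q=now();S=grab()
Rs=q*R.from_euler("x",-180,degrees=True)*R.from_euler("z",-90,degrees=True)
L=[(Rs.apply(x-np.array([0,0,69]))+p,(0,255,255)) for x in STOP]
crop(S['scene'],(258,140),(22,22),13,'a.png',L);crop(S['top'],(250,162),(22,22),13,'b.png',L)
cv2.imwrite('pics/g6.png',cv2.resize(np.hstack([cv2.imread('pics/a.png'),cv2.imread('pics/b.png')]),(800,400)))
```

```text
(no output)
```

View pics/g6.png

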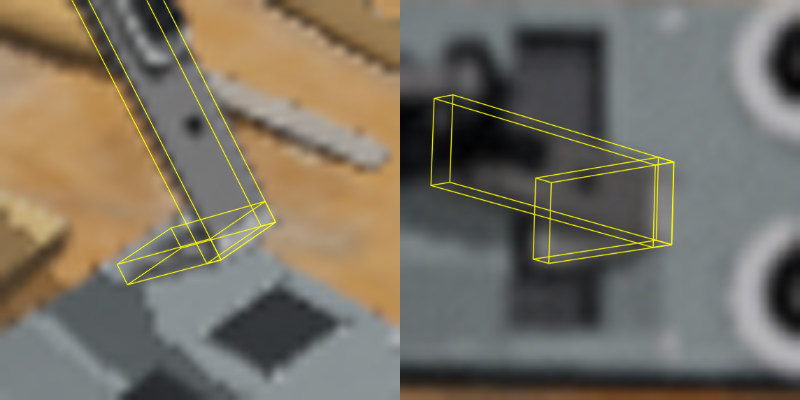

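Run:
```python
from h import *
s,p,q=now();S=grab(("top",))
im=S['top']['pixels'].astype(float);c=im[140:185,225:275];c=np.clip((c-40)*2.2,0,255).astype(np.uint8)
S['top']['pixels'][140:185,225:275]=c
Rs=q*R.from_euler("x",-180,degrees=True)*R.from_euler("z",-90,degrees=True)
L=[(Rs.apply(x-np.array([0,0,69]))+p,(0,255,255)) for x in STOP]
crop(S['top'],(250,162),(22,22),18,'a.png');crop(S['top'],(250,162),(22,22),18,'b.png',L)
cv2.imwrite('pics/g7.png',cv2.resize(np.hstack([cv2.imread('pics/a.png'),cv2.imread('pics/b.png')]),(800,400)))
```

```text
(no output)
```

View pics/g7.png

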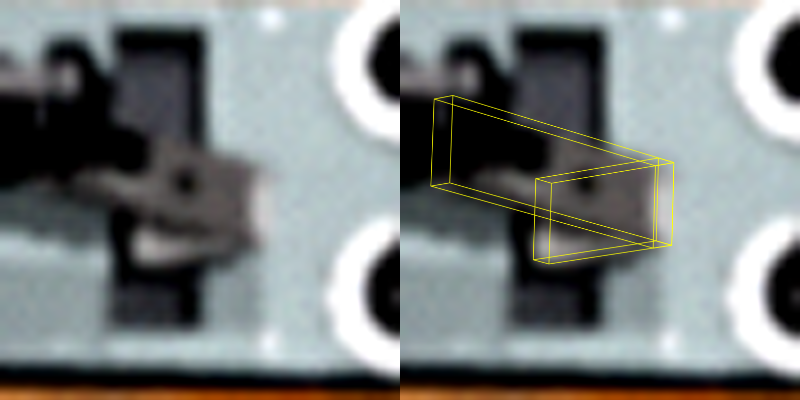

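The stop is gripped and tilted with its toe towards the left slots. The top-camera overlay agrees with the robot to under 1 mm, while the scene camera is about 3 mm off, so I'll use the top camera's estimates. Next is the insertion.

```bash
sed -i 's/JX,JY,JA=.*/JX,JY,JA=668.0,-41.0,-1.55/' h.py
python3 - <<'E'
from h import *
seq([stool(0,36,100,40),stool(0,36,84,40),stool(0,36,78,40)])
E
```

```text
[-0.0056, -0.1413, 0.1565, -0.0006, 0.0007, -0.0023] |d|mm 52.7 deg 0.4
[-0.0058, -0.1823, 0.2056, -0.0006, 0.0007, -0.0023] |d|mm 68.7 deg 0.4
[-0.0059, -0.1977, 0.224, -0.0006, 0.0007, -0.0023] |d|mm 74.7 deg 0.4
```

```bash
python3 -m jog '[[-0.003,-0.05,0.06,0,0,-0.002],[-0.0056,-0.1,0.11,0,0,-0.002],[-0.0056,-0.141,0.1565,0,0,-0.002],[-0.0058,-0.165,0.185,0,0,-0.002],[-0.0058,-0.182,0.2056,0,0,-0.002],[-0.0059,-0.19,0.215,0,0,-0.002],[-0.0059,-0.1977,0.224,0,0,-0.002],[-0.0059,-0.1977,0.224,0,0,-0.002],[-0.0059,-0.1977,0.224,0,0,-0.002]]'
python3 - <<'E'
from h import *
seq([stool(0,36+(2-36)*k,78+(46-78)*k,40) for k in (.15,.3,.45,.6,.75,.88,1)])
E
```

```text
time: 15.6
tool_pos: [636.6, 59.0, 134.5]
tcp_rot: [140.1, 0.1, -1.6]
ft_force: [0.0, 0.6, -1.4]
finger_gap: 7.1
[0.0003, -0.0247, 0.0027, -0.0003, 0.0005, 0.0001] |d|mm 6.2 deg 0.1
[0.0003, -0.0527, 0.0043, -0.0003, 0.0005, 0.0001] |d|mm 13.2 deg 0.1
[0.0003, -0.0806, 0.0059, -0.0003, 0.0005, 0.0001] |d|mm 20.2 deg 0.1
[0.0004, -0.1086, 0.0075, -0.0003, 0.0005, 0.0001] |d|mm 27.2 deg 0.1
[0.0004, -0.1366, 0.0091, -0.0003, 0.0005, 0.0001] |d|mm 34.2 deg 0.1
[0.0004, -0.1608, 0.0106, -0.0003, 0.0005, 0.0001] |d|mm 40.3 deg 0.1
[0.0004, -0.1832, 0.0118, -0.0003, 0.0005, 0.0001] |d|mm 45.9 deg 0.1
```

```bash
python3 -m jog '[[0,-0.025,0.002,0,0,0],[0,-0.053,0.004,0,0,0],[0,-0.08,0.006,0,0,0],[0,-0.108,0.0075,0,0,0],[0,-0.137,0.009,0,0,0],[0,-0.137,0.009,0,0,0]]'
python3 -c "
from h import *
seq([stool(0,2+4.25,50,40),stool(0,2,46,40)])"
```

```text
time: 16.2
tool_pos: [636.3, 84.5, 108.7]
tcp_rot: [140.0, 0.2, -1.5]
ft_force: [0.2, -0.5, -3.2]
finger_gap: 7.4
[0.0044, -0.0155, -0.0033, -0.0001, 0.001, 0.0009] |d|mm 4.1 deg 0.2
[0.0045, -0.0388, -0.002, -0.0001, 0.001, 0.0009] |d|mm 9.8 deg 0.2
```

```bash
python3 -m jog '[[0.002,-0.015,-0.002,0,0,0],[0.004,-0.027,-0.002,0,0.001,0],[0.004,-0.039,-0.002,0,0.001,0],[0.004,-0.039,-0.002,0,0.001,0]]'
python3 -c "
from h import *
print(now()[1]);seq([stool(0,2,46-16*k,40*(1-k)) for k in (.15,.3,.45,.6,.75,.9,1)])"
```

```text
time: 16.6
tool_pos: [638.0, 91.7, 104.0]
tcp_rot: [140.0, 0.0, -1.5]
ft_force: [-0.6, 0.3, -1.6]
finger_gap: 7.3
[637.98075401  91.71542767 103.98620689]
[-0.0016, 0.0183, 0.011, 0.0331, -0.0002, 0.0004] |d|mm 5.3 deg 6.0
[-0.0017, 0.0406, 0.0229, 0.0664, -0.0002, 0.0004] |d|mm 11.7 deg 12.0
[-0.0017, 0.0624, 0.0377, 0.0998, -0.0001, 0.0004] |d|mm 18.2 deg 18.0
[-0.0017, 0.0832, 0.0554, 0.1331, -0.0001, 0.0004] |d|mm 25.0 deg 24.0
[-0.0018, 0.1028, 0.0759, 0.1664, -0.0001, 0.0004] |d|mm 31.9 deg 30.0
[-0.0018, 0.1208, 0.0989, 0.1998, -0.0001, 0.0005] |d|mm 39.0 deg 36.0
[-0.0018, 0.1319, 0.1157, 0.222, -0.0001, 0.0005] |d|mm 43.9 deg 40.0
```

```bash
python3 -m jog '[[0,0.009,0.006,0.0166,0,0],[-0.001,0.018,0.011,0.033,0,0],[-0.0017,0.03,0.017,0.05,0,0],[-0.0017,0.0406,0.023,0.0664,0,0],[-0.0017,0.0515,0.03,0.083,0,0],[-0.0017,0.0624,0.0377,0.1,0,0],[-0.0017,0.0624,0.0377,0.1,0,0]]'
python3 -c "
from h import *
seq([stool(0,2,46-16*k,40*(1-k)) for k in (.6,.75,.9,1)])"
```

```text
time: 17.3
tool_pos: [637.9, 71.8, 108.5]
tcp_rot: [158.1, -0.1, -1.6]
ft_force: [0.3, -0.0, -1.1]
finger_gap: 7.0
[-0.0032, 0.0157, 0.0139, 0.0328, -0.0005, -0.0005] |d|mm 5.3 deg 5.9
[-0.0032, 0.0406, 0.0273, 0.0662, -0.0005, -0.0005] |d|mm 12.3 deg 11.9
[-0.0032, 0.065, 0.0436, 0.0995, -0.0006, -0.0005] |d|mm 19.6 deg 17.9
[-0.0032, 0.0807, 0.0561, 0.1217, -0.0006, -0.0005] |d|mm 24.6 deg 21.9
```

```bash
python3 -m jog '[[-0.002,0.008,0.007,0.0164,0,0],[-0.003,0.0157,0.0139,0.0328,0,0],[-0.003,0.028,0.02,0.05,0,0],[-0.003,0.0406,0.0273,0.0662,0,0],[-0.003,0.053,0.035,0.083,0,0],[-0.003,0.065,0.0436,0.0995,0,0],[-0.003,0.073,0.05,0.111,0,0],[-0.003,0.0807,0.0561,0.1217,0,0],[-0.003,0.0807,0.0561,0.1217,0,0]]'
python3 -c "
from h import *
seq([stool(0,2,20,0),stool(0,2,10,0),stool(0,2,2,0)])"
```

```text
time: 18.2
tool_pos: [635.4, 48.5, 101.1]
tcp_rot: [179.9, 0.1, -1.5]
ft_force: [1.4, -0.2, -2.0]
finger_gap: 6.9
[0.0042, 0.0024, 0.0324, 0.0007, 0.0005, 0.0] |d|mm 8.2 deg 0.2
[0.0042, 0.0023, 0.0724, 0.0007, 0.0005, 0.0] |d|mm 18.1 deg 0.2
[0.0043, 0.0023, 0.1044, 0.0007, 0.0005, 0.0] |d|mm 26.1 deg 0.2
```

```bash
python3 -m jog '[[0.002,0.002,0.016,0,0,0],[0.004,0.002,0.032,0,0,0],[0.004,0.002,0.052,0,0,0],[0.004,0.002,0.072,0,0,0],[0.004,0.002,0.09,0,0,0],[0.004,0.002,0.096,0,0,0],[0.004,0.002,0.102,0,0,0],[0.004,0.002,0.102,0,0,0]]'
```

```text
time: 19.0
tool_pos: [636.8, 49.0, 75.9]
tcp_rot: [179.9, 0.0, -1.5]
ft_force: [0.6, 0.6, -1.5]
finger_gap: 7.0
```

```bash
python3 -m jog '[[0,0,0.004,0,0,0],[0,0,0.008,0,0,0],[0,0,0.012,0,0,0],[0,0,0.012,0,0,0]]'
python3 -m jog '[[0,0,0.004,0,0,0],[0,0,0.008,0,0,0],[0,0,0.008,0,0,0]]'
```

```text
time: 19.4
tool_pos: [637.2, 49.0, 73.8]
tcp_rot: [179.9, -0.0, -1.5]
ft_force: [-1.4, -0.1, 2.4]
finger_gap: 7.0
time: 19.7
tool_pos: [637.6, 48.9, 73.8]
tcp_rot: [179.9, -0.1, -1.5]
ft_force: [-7.9, -0.7, 16.8]
finger_gap: 7.0
```

```bash
python3 -m jog '[[0,0,-0.006,0,0,0],[0,0,-0.006,0,0,0]]'
python3 -m jog '[[0,0,0,0,0,0],[0,0,0,0,0,0],[0,0,0,0,0,0],[0,0,0,0,0,0]]' 0.35
python3 -m jog '[[0,0,-0.05,0,0,0],[0,0,-0.15,0,0,0],[0,0,-0.3,0,0,0],[0,0,-0.45,0,0,0],[0,0,-0.6,0,0,0],[0,0,-0.65,0,0,0],[0,0,-0.65,0,0,0]]'
python3 -c "
from h import *
S=grab();J=R.from_euler('z',JA,degrees=True).apply([-34,88,0])+[JX,JY,0]
L=[(x,(0,255,255)) for x in tf(STOP,J[0],J[1],-91.55,4)]
crop(S['scene'],(265,170),(90,70),4,'g8.png');crop(S['top'],(272,161),(62,50),6,'g8t.png',L)
"
```

```text
time: 19.9
tool_pos: [637.6, 49.0, 73.8]
tcp_rot: [179.9, -0.1, -1.5]
ft_force: [-1.2, 0.2, 8.0]
finger_gap: 6.9
time: 20.3
tool_pos: [636.6, 49.0, 72.1]
tcp_rot: [179.9, 0.0, -1.5]
ft_force: [0.1, 0.3, -0.1]
finger_gap: 30.0
time: 21.0
tool_pos: [638.5, 49.2, 239.2]
tcp_rot: [180.0, -0.4, -1.5]
ft_force: [-0.2, -0.5, 0.2]
finger_gap: 29.9
```

View pics/g8.png

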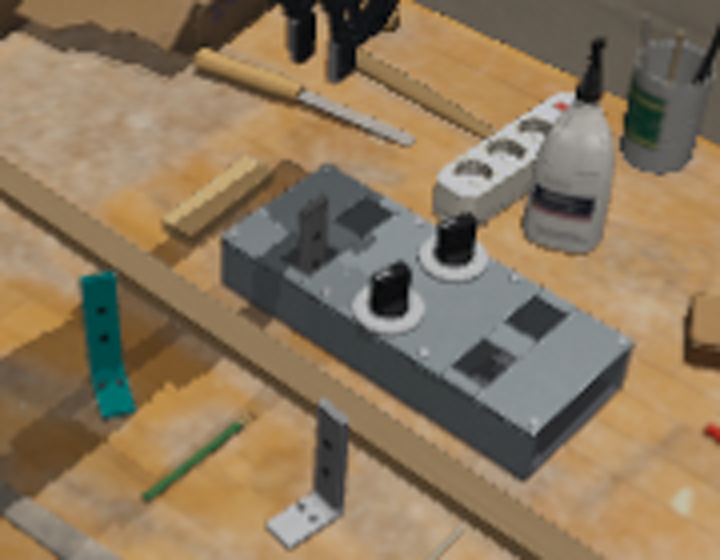

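View pics/g8t.png

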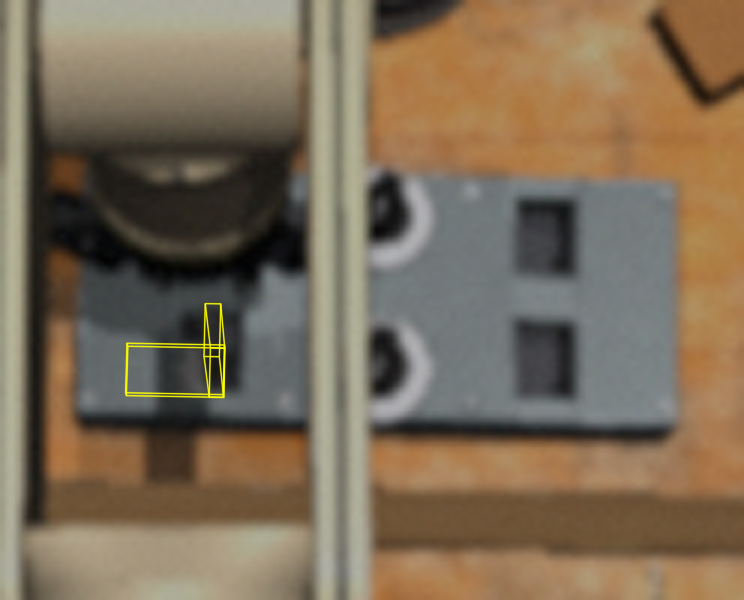

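The first stop stands upright in the left front slot at crop (312,230). Next is the middle stop.

Run:
```python
from h import *
_,p,q0=now();q=down(83.5);qm=down(40);A=np.array([550,-40,235.])
row(A,qm,p,q0);row([477.5,-103,200],q,A,qm)
S=grab();crop(S['top'],(320,225),(60,45),6,'g9.png',[(x,(0,255,255)) for v in((477.5,-103,-6.5),(442.4,-300.5,-2.1)) for x in tf(STOP,*v)])
```

```text
[-0.3364, 0.3655, -0.0027, 0.0002, 0.0004, -0.2304] |d|mm 124.2 deg 41.5
[-0.3841, 0.0066, 0.14, -0.0, 0.0, -0.2417] |d|mm 102.2 deg 43.5
```

View pics/g9.png

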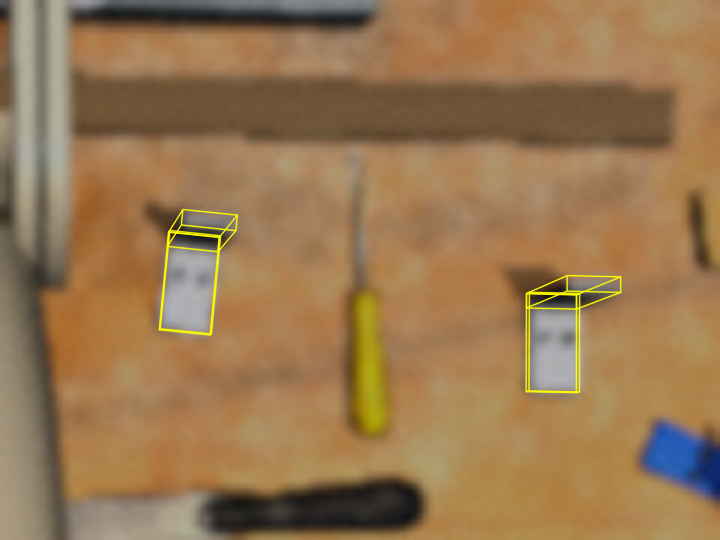

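Both remaining stops sit where their outlines were fitted.

```bash
python3 -m jog '[[-0.336,0.365,-0.003,0,0,-0.23],[-0.336,0.365,-0.003,0,0,-0.23],[-0.336,0.365,-0.003,0,0,-0.23],[-0.336,0.365,-0.003,0,0,-0.23],[-0.336,0.365,-0.003,0,0,-0.23],[-0.336,0.365,-0.003,0,0,-0.23],[-0.336,0.365,-0.003,0,0,-0.23]]' 0.4
python3 -m jog '[[-0.384,0.007,0.14,0,0,-0.242],[-0.384,0.007,0.14,0,0,-0.242],[-0.384,0.007,0.14,0,0,-0.242],[-0.384,0.007,0.14,0,0,-0.242],[-0.384,0.007,0.14,0,0,-0.242],[-0.384,0.007,0.14,0,0,-0.242],[-0.384,0.007,0.14,0,0,-0.242],[-0.384,0.007,0.14,0,0,-0.242]]'
python3 -c "
from h import *
S=grab();V=(477.5,-103,-6.5)
row([477.5,-103,68],down(83.5))
L=[(p,(0,255,255)) for p in tf(STOP,*V)]
crop(S['scene'],(255,215),(40,40),8,'ga.png',L)"
```

```text
time: 21.9
tool_pos: [549.8, -39.7, 234.5]
tcp_rot: [-179.9, 0.1, 39.7]
ft_force: [-0.9, 0.4, -0.5]
finger_gap: 34.3
time: 22.7
tool_pos: [478.0, -102.7, 200.7]
tcp_rot: [-180.0, 0.1, 83.2]
ft_force: [-0.7, 0.1, -0.1]
finger_gap: 34.2
[-0.0009, -0.0018, 0.5315, -0.0001, 0.0003, -0.0009] |d|mm 132.9 deg 0.2
```

View pics/ga.png

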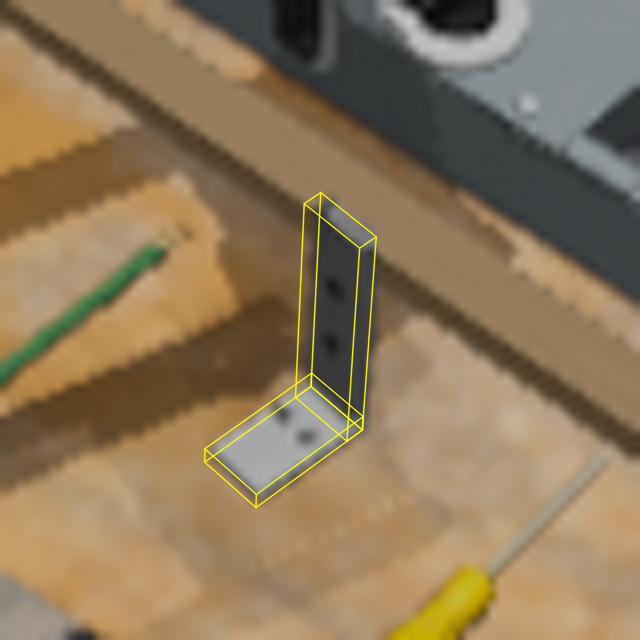

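```bash
python3 -m jog '[[0,-0.002,0.15,0,0,0],[0,-0.002,0.28,0,0,0],[0,-0.002,0.38,0,0,0],[0,-0.002,0.46,0,0,0],[0,-0.002,0.505,0,0,0],[0,-0.002,0.531,0,0,0],[0,-0.002,0.531,0,0,0]]'
python3 -m jog '[[0,0,0,0,0,0],[0,0,0,0,0,0],[0,0,0,0,0,0],[0,0,0,0,0,0],[0,0,0,0,0,0],[0,0,0,0,0,0]]' 0 80
python3 -m jog '[[0,0,-0.02,0,0,0],[0,0,-0.1,0,0,0],[0,0,-0.2,0,0,0],[0,0,-0.35,0,0,0],[0,0,-0.5,0,0,0],[0,0,-0.65,0,0,0],[0,0,-0.7,0,0,0],[0,0,-0.7,0,0,0],[0,0,-0.7,0,0,0]]'
python3 -c "
from h import *
_,p,q0=now();A=np.array([560,-150,245.]);qa=down(130);B=np.array([640,-180,245.]);qb=down(178.45)
C=stool(3,36,150,40,h=69.5);print(C[0])
row(A,qa,p,q0);row(B,qb,A,qa);row(*C,B,qb)
"
```

```text
time: 23.5
tool_pos: [477.3, -102.8, 67.9]
tcp_rot: [-180.0, 0.0, 83.4]
ft_force: [0.6, -0.9, -1.1]
finger_gap: 34.1
time: 24.1
tool_pos: [478.6, -103.2, 69.6]
tcp_rot: [179.9, 0.1, 83.5]
ft_force: [-0.3, 1.0, 6.8]
finger_gap: 7.0
time: 25.0
tool_pos: [476.9, -102.6, 241.6]
tcp_rot: [-179.9, 0.0, 83.5]
ft_force: [-0.4, -0.1, -1.4]
finger_gap: 7.3
[ 699.31850348 -140.55731055  207.2400888 ]
[-0.1507, 0.3519, -0.014, -0.0006, -0.0001, -0.2585] |d|mm 95.8 deg 46.5
[-0.2976, 0.168, 0.0, 0.0, 0.0, -0.2692] |d|mm 85.4 deg 48.4
[-0.2329, 0.1641, 0.151, -0.2222, 0.0, 0.0] |d|mm 80.6 deg 40.0
```

```bash
python3 -m jog '[[-0.15,0.352,-0.014,0,0,-0.2585],[-0.15,0.352,-0.014,0,0,-0.2585],[-0.15,0.352,-0.014,0,0,-0.2585],[-0.15,0.352,-0.014,0,0,-0.2585],[-0.15,0.352,-0.014,0,0,-0.2585],[-0.15,0.352,-0.014,0,0,-0.2585],[-0.15,0.352,-0.014,0,0,-0.2585]]'
python3 -m jog '[[-0.298,0.168,0,0,0,-0.269],[-0.298,0.168,0,0,0,-0.269],[-0.298,0.168,0,0,0,-0.269],[-0.298,0.168,0,0,0,-0.269],[-0.298,0.168,0,0,0,-0.269],[-0.298,0.168,0,0,0,-0.269],[-0.298,0.168,0,0,0,-0.269]]'
python3 -c "
from h import *
print(now()[0]['joint_pos'].round(0));seq([stool(3,36,150,40,h=69.5)])"
```

```text
time: 25.7
tool_pos: [559.4, -149.6, 243.5]
tcp_rot: [-179.8, -0.2, 130.1]
ft_force: [-0.7, 0.1, -1.3]
finger_gap: 7.1
time: 26.4
tool_pos: [640.0, -179.8, 244.6]
tcp_rot: [180.0, -0.2, 178.4]
ft_force: [-0.2, -0.3, -1.1]
finger_gap: 6.7
[ -20.   17.   73.   -0.   90. -108.]
[-0.2333, 0.1634, 0.1488, -0.2222, -0.0008, -0.0006] |d|mm 80.3 deg 40.0
```

```bash
python3 -m jog '[[-0.233,0.163,0.149,-0.222,0,0],[-0.233,0.163,0.149,-0.222,0,0],[-0.233,0.163,0.149,-0.222,0,0],[-0.233,0.163,0.149,-0.222,0,0],[-0.233,0.163,0.149,-0.222,0,0],[-0.233,0.163,0.149,-0.222,0,0],[-0.233,0.163,0.149,-0.222,0,0],[-0.233,0.163,0.149,-0.222,0,0],[-0.233,0.163,0.149,-0.222,0,0]]'
cat > look.py <<'E'
import sys
from h import *
def held(h,name,c=(272,161)):
    s,p,q=now();print(s['joint_pos'].round(0),p.round(1),s['tcp_rot'].round(1))
    S=grab()
    Rs=q*R.from_euler("x",-180,degrees=True)*R.from_euler("z",-90,degrees=True)
    L=[(Rs.apply(x-np.array([0,0,h]))+p,(0,255,255)) for x in STOP]+[(x,(0,255,0)) for x in tf(JIG,JX,JY,JA)]
    t=S['top'];t['pixels']=np.clip((t['pixels'].astype(float)-30)*1.8,0,255).astype(np.uint8)
    crop(t,c,(50,40),8,'b.png',L);crop(S['scene'],proj(S['scene'],p-[0,0,30])[0],(40,40),10,'a.png',L)
    A=cv2.resize(cv2.imread('pics/a.png'),(300,300));B=cv2.resize(cv2.imread('pics/b.png'),(500,400))
    C=np.zeros((400,800,3),np.uint8);C[:300,:300]=A;C[:,300:]=B;cv2.imwrite('pics/'+name,C)
E
python3 - <<'E'
from look import *
held(69.6,'gb.png',(300,165))
seq([stool(3,36,z,40,h=69.6) for z in (115,100,84,78)])
E
```

```text
time: 27.3
tool_pos: [700.8, -139.7, 211.3]
tcp_rot: [140.3, 0.1, 178.5]
ft_force: [0.3, 0.2, -1.0]
finger_gap: 7.0
[ -32.   41.   54.   35.  105. -117.] [ 700.8 -139.7  211.3] [1.403e+02 1.000e-01 1.785e+02]
[0.0055, -0.1016, 0.1172, -0.0012, 0.0002, 0.0006] |d|mm 38.8 deg 0.2
[0.0056, -0.14, 0.1633, -0.0012, 0.0002, 0.0006] |d|mm 53.8 deg 0.2
[0.0057, -0.181, 0.2125, -0.0012, 0.0002, 0.0006] |d|mm 69.8 deg 0.2
[0.0057, -0.1963, 0.2309, -0.0012, 0.0002, 0.0006] |d|mm 75.8 deg 0.2
```

View pics/gb.png

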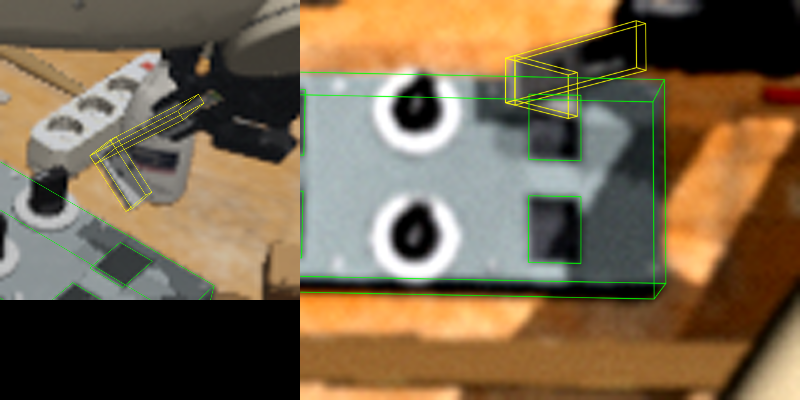

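```bash
python3 -m jog '[[0.003,-0.05,0.058,0,0,0],[0.005,-0.1016,0.117,-0.001,0,0],[0.0055,-0.14,0.163,-0.001,0,0],[0.0055,-0.162,0.19,-0.001,0,0],[0.0055,-0.181,0.2125,-0.001,0,0],[0.0055,-0.19,0.222,-0.001,0,0],[0.0055,-0.196,0.231,-0.001,0,0],[0.0055,-0.196,0.231,-0.001,0,0],[0.0055,-0.196,0.231,-0.001,0,0]]'
python3 - <<'E'
from h import *
seq([stool(3,36+(2-36)*k,78+(46-78)*k,40,h=69.6) for k in (.15,.3,.45,.6,.75,.88,1)])
E
```

```text
time: 28.3
tool_pos: [699.0, -141.6, 134.5]
tcp_rot: [139.9, 0.1, 178.4]
ft_force: [-0.0, -0.9, -1.1]
finger_gap: 7.2
[-0.0011, -0.0228, 0.0017, 0.0003, 0.0003, 0.0001] |d|mm 5.7 deg 0.1
[-0.0011, -0.0507, 0.0032, 0.0003, 0.0003, 0.0001] |d|mm 12.7 deg 0.1
[-0.0011, -0.0787, 0.0048, 0.0003, 0.0003, 0.0001] |d|mm 19.7 deg 0.1
[-0.001, -0.1067, 0.0064, 0.0003, 0.0003, 0.0001] |d|mm 26.7 deg 0.1
[-0.001, -0.1347, 0.0079, 0.0003, 0.0003, 0.0001] |d|mm 33.7 deg 0.1
[-0.001, -0.1589, 0.0093, 0.0003, 0.0003, 0.0001] |d|mm 39.8 deg 0.1
[-0.001, -0.1813, 0.0105, 0.0003, 0.0003, 0.0001] |d|mm 45.4 deg 0.1
```

```bash
python3 -m jog '[[-0.001,-0.023,0.002,0,0,0],[-0.001,-0.05,0.003,0,0,0],[-0.001,-0.079,0.005,0,0,0],[-0.001,-0.107,0.006,0,0,0],[-0.001,-0.135,0.008,0,0,0],[-0.001,-0.135,0.008,0,0,0]]'
python3 -c "
from h import *
seq([stool(3,2+4.25,50,40,h=69.6),stool(3,2,46,40,h=69.6)])"
```

```text
time: 28.9
tool_pos: [697.6, -166.8, 109.0]
tcp_rot: [139.9, -0.1, 178.4]
ft_force: [-0.5, -1.4, -1.7]
finger_gap: 6.8
[-0.0039, -0.0152, -0.0041, 0.0007, -0.0001, -0.0007] |d|mm 4.1 deg 0.2
[-0.0039, -0.0386, -0.0028, 0.0007, -0.0001, -0.0007] |d|mm 9.7 deg 0.2
```

```bash
python3 -m jog '[[-0.002,-0.015,-0.003,0,0,0],[-0.004,-0.027,-0.003,0,0,0],[-0.004,-0.038,-0.003,0,0,0],[-0.004,-0.038,-0.003,0,0,0]]'
python3 -c "
from h import *
seq([stool(3,2,46-16*k,40*(1-k),h=69.6) for k in (.15,.3,.45,.6,.75,.9,1)])"
```

```text
time: 29.3
tool_pos: [699.0, -174.0, 104.7]
tcp_rot: [139.9, -0.0, 178.4]
ft_force: [0.2, 0.6, -1.0]
finger_gap: 7.0
[0.0022, 0.0174, 0.0114, 0.0338, 0.0, -0.0002] |d|mm 5.2 deg 6.1
[0.0023, 0.04, 0.0233, 0.0671, 0.0, -0.0002] |d|mm 11.6 deg 12.1
[0.0023, 0.062, 0.0383, 0.1005, 0.0, -0.0002] |d|mm 18.2 deg 18.1
[0.0023, 0.083, 0.0561, 0.1338, -0.0, -0.0002] |d|mm 25.0 deg 24.1
[0.0023, 0.1027, 0.0767, 0.1671, -0.0, -0.0002] |d|mm 32.1 deg 30.1
[0.0023, 0.121, 0.1, 0.2005, -0.0, -0.0002] |d|mm 39.2 deg 36.1
[0.0023, 0.1321, 0.1169, 0.2227, -0.0, -0.0002] |d|mm 44.1 deg 40.1
```

```bash
python3 -m jog '[[0.002,0.009,0.006,0.017,0,0],[0.002,0.0174,0.0114,0.0338,0,0],[0.002,0.029,0.017,0.05,0,0],[0.002,0.04,0.0233,0.0671,0,0],[0.002,0.051,0.0305,0.084,0,0],[0.002,0.062,0.0383,0.1005,0,0],[0.002,0.062,0.0383,0.1005,0,0]]'
python3 -c "
from h import *
seq([stool(3,2,46-16*k,40*(1-k),h=69.6) for k in (.6,.75,.9,1)])"
```

```text
time: 30.0
tool_pos: [699.9, -153.8, 109.3]
tcp_rot: [158.1, 0.1, 178.6]
ft_force: [0.4, 0.4, -0.6]
finger_gap: 7.0
[0.0036, 0.0147, 0.0144, 0.0329, 0.0004, 0.0009] |d|mm 5.2 deg 5.9
[0.0036, 0.0399, 0.0279, 0.0663, 0.0004, 0.0008] |d|mm 12.2 deg 11.9
[0.0035, 0.0645, 0.0443, 0.0996, 0.0005, 0.0008] |d|mm 19.6 deg 17.9
[0.0035, 0.0803, 0.0568, 0.1218, 0.0005, 0.0008] |d|mm 24.6 deg 21.9
```

```bash
python3 -m jog '[[0.002,0.007,0.007,0.0164,0,0],[0.0035,0.0147,0.0144,0.033,0,0.001],[0.0035,0.027,0.021,0.05,0,0.001],[0.0035,0.04,0.028,0.0663,0,0.001],[0.0035,0.052,0.036,0.083,0,0.001],[0.0035,0.0645,0.0443,0.0996,0,0.001],[0.0035,0.072,0.05,0.111,0,0.001],[0.0035,0.08,0.057,0.1218,0,0.001],[0.0035,0.08,0.057,0.1218,0,0.001],[0.0035,0.08,0.057,0.1218,0,0.001]]'
python3 -c "
from h import *
seq([stool(3,2,20,0,h=69.6),stool(3,2,10,0,h=69.6),stool(3,2,2,0,h=69.6)])"
```

```text
time: 31.0
tool_pos: [698.6, -131.8, 101.6]
tcp_rot: [179.8, -0.1, 178.3]
ft_force: [-0.5, -1.0, -0.7]
finger_gap: 7.3
[-0.0039, 0.0078, 0.0319, 0.001, -0.0005, -0.0011] |d|mm 8.3 deg 0.3
[-0.004, 0.0076, 0.0719, 0.001, -0.0005, -0.0011] |d|mm 18.1 deg 0.3
[-0.0041, 0.0075, 0.1039, 0.001, -0.0005, -0.0011] |d|mm 26.1 deg 0.3
```

```bash
python3 -m jog '[[-0.004,0.007,0.016,0,0,-0.001],[-0.004,0.0076,0.032,0,0,-0.001],[-0.004,0.0076,0.052,0,0,-0.001],[-0.004,0.0076,0.072,0,0,-0.001],[-0.004,0.0076,0.09,0,0,-0.001],[-0.004,0.0076,0.097,0,0,-0.001],[-0.004,0.0076,0.102,0,0,-0.001],[-0.004,0.0076,0.102,0,0,-0.001]]'
python3 -m jog '[[0,0,0.004,0,0,0],[0,0,0.008,0,0,0],[0,0,0.012,0,0,0],[0,0,0.012,0,0,0]]'
```

```text
time: 31.8
tool_pos: [699.8, -129.9, 76.3]
tcp_rot: [179.9, -0.0, 178.4]
ft_force: [0.3, -1.2, -0.6]
finger_gap: 7.2
time: 32.2
tool_pos: [700.1, -129.9, 73.8]
tcp_rot: [179.9, -0.0, 178.4]
ft_force: [-0.6, 0.6, 0.6]
finger_gap: 7.3
```

```bash
python3 -m jog '[[0,0,0.003,0,0,0],[0,0,0.005,0,0,0],[0,0,0.005,0,0,0]]'
```

```text
time: 32.5
tool_pos: [700.3, -129.9, 73.7]
tcp_rot: [179.9, 0.0, 178.4]
ft_force: [-2.9, 1.8, 8.0]
finger_gap: 7.0
```

Floor contact at z ≈ 73.7 mm. I'll release and look.

```bash
python3 -m jog '[[0,0,-0.003,0,0,0],[0,0,-0.003,0,0,0]]'
python3 -m jog '[[0,0,0,0,0,0],[0,0,0,0,0,0],[0,0,0,0,0,0],[0,0,0,0,0,0]]' 0.35
python3 -m jog '[[0,0,-0.05,0,0,0],[0,0,-0.15,0,0,0],[0,0,-0.3,0,0,0],[0,0,-0.45,0,0,0],[0,0,-0.6,0,0,0],[0,0,-0.65,0,0,0],[0,0,-0.65,0,0,0]]'
python3 -c "
from h import *
S=grab()
crop(S['scene'],(285,190),(110,85),3.6,'gc.png');crop(S['top'],(300,205),(75,65),5,'gct.png')
_,p,q0=now();A=np.array([570,-220,235.]);qa=down(130);q=down(87.9)
row(A,qa,p,q0);row([442.4,-300.5,200],q,A,qa)
"
```

```text
time: 32.7
tool_pos: [700.2, -129.9, 73.7]
tcp_rot: [179.9, 0.0, 178.4]
ft_force: [-1.8, 2.0, 6.4]
finger_gap: 6.7
time: 33.1
tool_pos: [699.7, -130.0, 72.5]
tcp_rot: [179.9, -0.1, 178.4]
ft_force: [-0.3, -0.3, 0.4]
finger_gap: 29.8
time: 33.8
tool_pos: [701.6, -130.5, 240.0]
tcp_rot: [-180.0, 0.3, 178.4]
ft_force: [0.2, -0.1, -0.0]
finger_gap: 29.9
[0.5085, -0.3737, -0.002, 0.0002, -0.0007, 0.2691] |d|mm 157.8 deg 48.4
[0.0814, -0.598, 0.14, 0.0, -0.0, 0.2339] |d|mm 154.9 deg 42.1
```

View pics/gc.png

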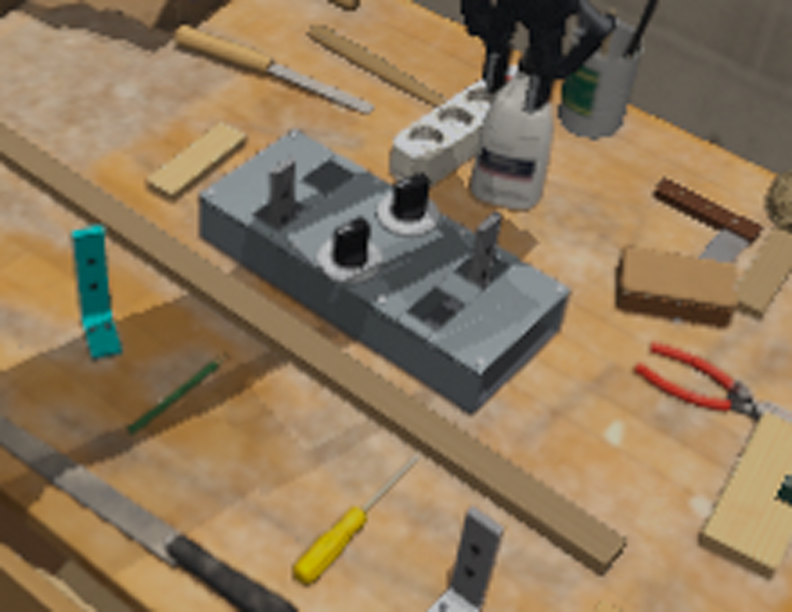

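View pics/gct.png

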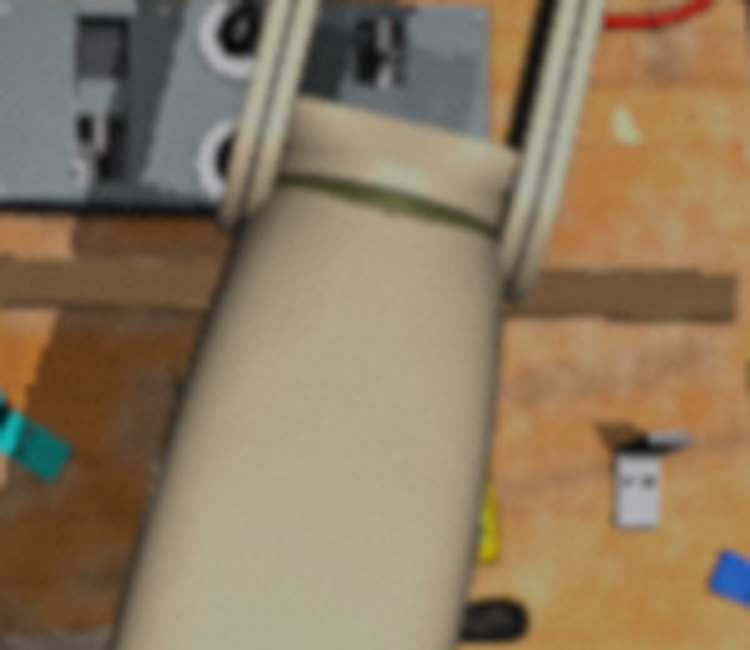

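Stops now stand in the left front slot (280,195) and the right rear slot (487,250). Now the third one.

```bash
python3 -m jog '[[0.51,-0.374,-0.002,0,0,0.269],[0.51,-0.374,-0.002,0,0,0.269],[0.51,-0.374,-0.002,0,0,0.269],[0.51,-0.374,-0.002,0,0,0.269],[0.51,-0.374,-0.002,0,0,0.269],[0.51,-0.374,-0.002,0,0,0.269],[0.51,-0.374,-0.002,0,0,0.269]]' 0.4
python3 -m jog '[[0.08,-0.598,0.14,0,0,0.234],[0.08,-0.598,0.14,0,0,0.234],[0.08,-0.598,0.14,0,0,0.234],[0.08,-0.598,0.14,0,0,0.234],[0.08,-0.598,0.14,0,0,0.234],[0.08,-0.598,0.14,0,0,0.234],[0.08,-0.598,0.14,0,0,0.234],[0.08,-0.598,0.14,0,0,0.234]]'
python3 -c "
from h import *
S=grab();V=(442.4,-300.5,-2.1)
row([V[0],V[1],68],down(87.9))
L=[(p,(0,255,255)) for p in tf(STOP,*V)]
crop(S['scene'],(305,265),(40,40),8,'a.png',L);crop(S['top'],(352,235),(40,40),8,'b.png',L)
cv2.imwrite('pics/gd.png',cv2.resize(np.hstack([cv2.imread('pics/a.png'),cv2.imread('pics/b.png')]),(800,400)))"
```

```text
time: 34.6
tool_pos: [568.6, -219.8, 233.0]
tcp_rot: [-179.9, -0.3, 129.9]
ft_force: [0.0, -0.5, 0.5]
finger_gap: 34.5
time: 35.4
tool_pos: [442.7, -300.4, 200.3]
tcp_rot: [-179.9, -0.1, 88.2]
ft_force: [0.5, 0.0, -0.9]
finger_gap: 34.2
[-0.0007, -0.0013, 0.5304, -0.0003, -0.0005, 0.001] |d|mm 132.6 deg 0.2
```

View pics/gd.png

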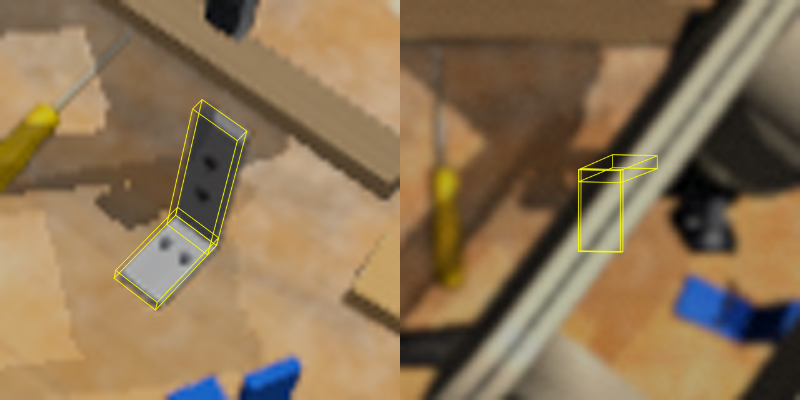

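The stop hasn't moved; the usual scene-camera offset is all that shows. Grasping it.

```bash
python3 -m jog '[[0,-0.001,0.15,0,0,0],[0,-0.001,0.28,0,0,0],[0,-0.001,0.38,0,0,0],[0,-0.001,0.46,0,0,0],[0,-0.001,0.505,0,0,0],[0,-0.001,0.53,0,0,0],[0,-0.001,0.53,0,0,0]]'
python3 -m jog '[[0,0,0,0,0,0],[0,0,0,0,0,0],[0,0,0,0,0,0],[0,0,0,0,0,0],[0,0,0,0,0,0],[0,0,0,0,0,0]]' 0 80
python3 -m jog '[[0,0,-0.02,0,0,0],[0,0,-0.1,0,0,0],[0,0,-0.2,0,0,0],[0,0,-0.35,0,0,0],[0,0,-0.5,0,0,0],[0,0,-0.65,0,0,0],[0,0,-0.7,0,0,0],[0,0,-0.7,0,0,0],[0,0,-0.7,0,0,0]]'
python3 -c "
from h import *
_,p,q0=now();A=np.array([520,-250,245.]);qa=down(130);B=np.array([600,-200,245.]);qb=down(178.45)
C=stool(2,36,150,40,h=69.6);print(C[0])
row(A,qa,p,q0);row(B,qb,A,qa);row(*C,B,qb)
"
```

```text
time: 36.2
tool_pos: [442.2, -300.5, 68.0]
tcp_rot: [-179.9, -0.1, 87.9]
ft_force: [0.5, 1.0, -0.5]
finger_gap: 34.4
time: 36.8
tool_pos: [443.1, -301.5, 69.8]
tcp_rot: [179.9, 0.0, 87.9]
ft_force: [-1.0, 0.2, 6.4]
finger_gap: 7.3
time: 37.7
tool_pos: [441.8, -300.5, 241.5]
tcp_rot: [-179.9, -0.1, 87.9]
ft_force: [-0.3, 0.0, -3.1]
finger_gap: 7.1
[ 631.34164594 -138.78221313  207.31669324]
[0.2133, 0.3051, -0.0141, -0.0004, -0.0011, -0.2339] |d|mm 93.1 deg 42.1
[-0.0525, 0.3737, 0.0, 0.0, 0.0, -0.2692] |d|mm 94.3 deg 48.4
[-0.1187, 0.2482, 0.1507, -0.2222, 0.0, 0.0] |d|mm 78.4 deg 40.0
```

```bash
python3 -m jog '[[0.213,0.305,-0.014,0,-0.001,-0.234],[0.213,0.305,-0.014,0,-0.001,-0.234],[0.213,0.305,-0.014,0,-0.001,-0.234],[0.213,0.305,-0.014,0,-0.001,-0.234],[0.213,0.305,-0.014,0,-0.001,-0.234],[0.213,0.305,-0.014,0,-0.001,-0.234],[0.213,0.305,-0.014,0,-0.001,-0.234]]'
python3 -m jog '[[-0.052,0.374,0,0,0,-0.269],[-0.052,0.374,0,0,0,-0.269],[-0.052,0.374,0,0,0,-0.269],[-0.052,0.374,0,0,0,-0.269],[-0.052,0.374,0,0,0,-0.269],[-0.052,0.374,0,0,0,-0.269],[-0.052,0.374,0,0,0,-0.269]]'
python3 -c "
from h import *
print(now()[0]['joint_pos'].round(0));seq([stool(2,36,150,40,h=69.6)])"
```

```text
time: 38.4
tool_pos: [519.6, -250.0, 244.5]
tcp_rot: [-179.9, -0.1, 129.8]
ft_force: [-1.1, -0.4, -2.1]
finger_gap: 7.2
time: 39.1
tool_pos: [600.0, -200.3, 245.7]
tcp_rot: [-179.9, -0.1, 178.3]
ft_force: [0.0, 0.2, -2.8]
finger_gap: 7.0
[ -23.   12.   78.   -0.   89. -111.]
[-0.1181, 0.2498, 0.1531, -0.2225, -0.0001, -0.0008] |d|mm 79.0 deg 40.1
```

```bash
python3 -m jog '[[-0.118,0.25,0.153,-0.2225,0,-0.001],[-0.118,0.25,0.153,-0.2225,0,-0.001],[-0.118,0.25,0.153,-0.2225,0,-0.001],[-0.118,0.25,0.153,-0.2225,0,-0.001],[-0.118,0.25,0.153,-0.2225,0,-0.001],[-0.118,0.25,0.153,-0.2225,0,-0.001],[-0.118,0.25,0.153,-0.2225,0,-0.001],[-0.118,0.25,0.153,-0.2225,0,-0.001],[-0.118,0.25,0.153,-0.2225,0,-0.001]]'
python3 - <<'E'
from look import *
held(69.6,'ge.png',(300,165))
seq([stool(2,36,z,40,h=69.6) for z in (115,100,84,78)])
E
```

```text
time: 40.0
tool_pos: [632.3, -137.8, 210.0]
tcp_rot: [140.2, 0.2, 178.7]
ft_force: [0.4, -0.4, -1.8]
finger_gap: 6.9
[ -35.   31.   68.   33.  103. -122.] [ 632.3 -137.8  210. ] [140.2   0.2 178.7]
[0.0038, -0.0989, 0.1129, -0.0009, -0.0, 0.0016] |d|mm 37.5 deg 0.3
[0.004, -0.1373, 0.159, -0.0009, -0.0, 0.0016] |d|mm 52.5 deg 0.3
[0.0042, -0.1783, 0.2081, -0.0009, -0.0, 0.0016] |d|mm 68.5 deg 0.3
[0.0043, -0.1937, 0.2266, -0.0009, -0.0, 0.0016] |d|mm 74.5 deg 0.3
```

View pics/ge.png

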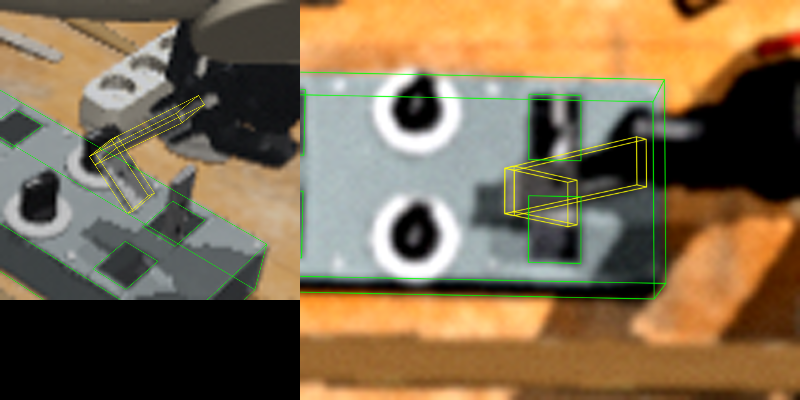

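```bash
python3 -m jog '[[0.003,-0.05,0.056,0,0,0.001],[0.004,-0.099,0.113,-0.001,0,0.0016],[0.004,-0.137,0.159,-0.001,0,0.0016],[0.004,-0.16,0.186,-0.001,0,0.0016],[0.004,-0.178,0.208,-0.001,0,0.0016],[0.004,-0.187,0.218,-0.001,0,0.0016],[0.004,-0.1937,0.2266,-0.001,0,0.0016],[0.004,-0.1937,0.2266,-0.001,0,0.0016],[0.004,-0.1937,0.2266,-0.001,0,0.0016]]'
python3 - <<'E'
from h import *
seq([stool(2,36+(2-36)*k,78+(46-78)*k,40,h=69.6) for k in (.15,.3,.45,.6,.75,.88,1)])
E
```

```text
time: 41.0
tool_pos: [631.1, -139.7, 134.6]
tcp_rot: [139.9, -0.0, 178.4]
ft_force: [-0.4, -0.8, -2.1]
finger_gap: 7.2
[-0.0009, -0.0234, 0.0017, 0.0006, 0.0001, -0.0005] |d|mm 5.9 deg 0.1
[-0.0009, -0.0514, 0.0032, 0.0006, 0.0001, -0.0005] |d|mm 12.9 deg 0.1
[-0.001, -0.0794, 0.0048, 0.0006, 0.0001, -0.0005] |d|mm 19.9 deg 0.1
[-0.001, -0.1073, 0.0063, 0.0006, 0.0001, -0.0005] |d|mm 26.9 deg 0.1
[-0.001, -0.1353, 0.0079, 0.0006, 0.0001, -0.0005] |d|mm 33.9 deg 0.1
[-0.0011, -0.1596, 0.0092, 0.0006, 0.0001, -0.0005] |d|mm 40.0 deg 0.1
[-0.0011, -0.1819, 0.0104, 0.0006, 0.0001, -0.0005] |d|mm 45.6 deg 0.1
```

```bash
python3 -m jog '[[-0.001,-0.023,0.002,0,0,0],[-0.001,-0.051,0.003,0,0,0],[-0.001,-0.079,0.005,0,0,0],[-0.001,-0.107,0.006,0,0,0],[-0.001,-0.135,0.008,0,0,0],[-0.001,-0.135,0.008,0,0,0],[-0.001,-0.135,0.008,0,0,0]]'
python3 -c "
from h import *
seq([stool(2,2+4.25,50,40,h=69.6),stool(2,2,46,40,h=69.6)])"
```

```text
time: 41.7
tool_pos: [630.2, -164.1, 110.3]
tcp_rot: [139.8, -0.1, 178.4]
ft_force: [0.1, 0.5, -2.0]
finger_gap: 7.0
[-0.002, -0.0214, -0.0022, 0.0009, -0.0002, -0.0008] |d|mm 5.4 deg 0.2
[-0.0021, -0.0447, -0.001, 0.0009, -0.0002, -0.0008] |d|mm 11.2 deg 0.2
```

```bash
python3 -m jog '[[-0.001,-0.011,-0.001,0,0,0],[-0.002,-0.021,-0.002,0.001,0,-0.001],[-0.002,-0.033,-0.001,0.001,0,-0.001],[-0.002,-0.0447,-0.001,0.001,0,-0.001],[-0.002,-0.0447,-0.001,0.001,0,-0.001]]'
python3 -c "
from h import *
seq([stool(2,2,46-16*k,40*(1-k),h=69.6) for k in (.15,.3,.45,.6,.75,.9,1)])"
```

```text
time: 42.2
tool_pos: [630.3, -172.9, 103.2]
tcp_rot: [140.0, -0.0, 178.5]
ft_force: [-0.2, 1.1, -1.9]
finger_gap: 7.0
[-0.0004, 0.0238, 0.0088, 0.0332, -0.0002, 0.0002] |d|mm 6.3 deg 6.0
[-0.0004, 0.0464, 0.0207, 0.0665, -0.0002, 0.0002] |d|mm 12.7 deg 12.0
[-0.0004, 0.0684, 0.0356, 0.0998, -0.0002, 0.0002] |d|mm 19.3 deg 18.0
[-0.0005, 0.0894, 0.0533, 0.1332, -0.0002, 0.0002] |d|mm 26.0 deg 24.0
[-0.0005, 0.1092, 0.0739, 0.1665, -0.0002, 0.0002] |d|mm 33.0 deg 30.0
[-0.0005, 0.1275, 0.0971, 0.1998, -0.0002, 0.0002] |d|mm 40.1 deg 36.0
[-0.0005, 0.1387, 0.114, 0.222, -0.0002, 0.0002] |d|mm 44.9 deg 40.0
```

```bash
python3 -m jog '[[0,0.012,0.005,0.0166,0,0],[0,0.0238,0.0088,0.033,0,0],[0,0.035,0.0145,0.05,0,0],[0,0.0464,0.0207,0.0665,0,0],[0,0.0575,0.028,0.083,0,0],[0,0.0684,0.0356,0.1,0,0],[0,0.0684,0.0356,0.1,0,0]]'
python3 -c "
from h import *
seq([stool(2,2,46-16*k,40*(1-k),h=69.6) for k in (.6,.75,.9,1)])"
```

```text
time: 42.9
tool_pos: [631.7, -152.3, 109.1]
tcp_rot: [158.1, 0.1, 178.6]
ft_force: [0.1, -0.1, -2.0]
finger_gap: 7.0
[0.0027, 0.0161, 0.0141, 0.0328, 0.0002, 0.0012] |d|mm 5.4 deg 5.9
[0.0026, 0.0413, 0.0275, 0.0661, 0.0003, 0.0012] |d|mm 12.4 deg 11.9
[0.0025, 0.0659, 0.0439, 0.0994, 0.0004, 0.0012] |d|mm 19.8 deg 17.9
[0.0024, 0.0817, 0.0565, 0.1217, 0.0004, 0.0012] |d|mm 24.8 deg 21.9
```

```bash
python3 -m jog '[[0.001,0.008,0.007,0.0164,0,0],[0.0025,0.016,0.014,0.033,0,0.001],[0.0025,0.028,0.021,0.05,0,0.001],[0.0025,0.041,0.0275,0.066,0,0.001],[0.0025,0.053,0.0355,0.083,0,0.001],[0.0025,0.066,0.044,0.0994,0,0.001],[0.0025,0.074,0.05,0.111,0,0.001],[0.0025,0.0817,0.0565,0.1217,0,0.001],[0.0025,0.0817,0.0565,0.1217,0,0.001],[0.0025,0.0817,0.0565,0.1217,0,0.001]]'
python3 -c "
from h import *
seq([stool(2,2,20,0,h=69.6),stool(2,2,10,0,h=69.6),stool(2,2,2,0,h=69.6)])"
```

```text
time: 43.9
tool_pos: [630.7, -129.6, 101.9]
tcp_rot: [179.8, -0.1, 178.3]
ft_force: [0.7, -0.0, -1.8]
finger_gap: 7.1
[-0.0035, 0.0062, 0.0334, 0.0009, -0.0005, -0.0006] |d|mm 8.5 deg 0.2
[-0.0036, 0.006, 0.0734, 0.0009, -0.0005, -0.0006] |d|mm 18.4 deg 0.2
[-0.0037, 0.006, 0.1053, 0.0009, -0.0005, -0.0006] |d|mm 26.4 deg 0.2
```

```bash
python3 -m jog '[[-0.0035,0.006,0.016,0.001,0,0],[-0.0035,0.006,0.033,0.001,0,0],[-0.0035,0.006,0.053,0.001,0,0],[-0.0035,0.006,0.073,0.001,0,0],[-0.0035,0.006,0.09,0.001,0,0],[-0.0035,0.006,0.098,0.001,0,0],[-0.0035,0.006,0.104,0.001,0,0],[-0.0035,0.006,0.104,0.001,0,0]]'
python3 -m jog '[[0,0,0.004,0,0,0],[0,0,0.008,0,0,0],[0,0,0.011,0,0,0],[0,0,0.011,0,0,0],[0,0,0.011,0,0,0]]'
```

```text
time: 44.7
tool_pos: [631.8, -128.1, 76.2]
tcp_rot: [-179.9, -0.0, 178.3]
ft_force: [0.1, -0.5, -1.9]
finger_gap: 7.0
time: 45.2
tool_pos: [632.1, -128.2, 73.9]
tcp_rot: [-179.9, 0.0, 178.3]
ft_force: [0.6, -0.1, 0.6]
finger_gap: 7.3
```

```bash
python3 -m jog '[[0,0,0.003,0,0,0],[0,0,0.003,0,0,0]]'
python3 -m jog '[[0,0,0,0,0,0],[0,0,0,0,0,0],[0,0,0,0,0,0],[0,0,0,0,0,0]]' 0.35
python3 -m jog '[[0,0,-0.05,0,0,0],[0,0,-0.15,0,0,0],[0,0,-0.3,0,0,0],[0,0,-0.45,0,0,0],[0,0,-0.6,0,0,0],[0,0,-0.65,0,0,0],[0,0,-0.65,0,0,0]]'
python3 -c "
from h import *
_,p,q0=now();row([450,-100,320],down(130));row([450,80,320],down(90),np.array([450,-100,320]),down(130))
S=grab();crop(S['scene'],(285,190),(110,85),3.6,'gf.png')"
```

```text
time: 45.4
tool_pos: [632.3, -128.2, 73.9]
tcp_rot: [-179.9, 0.0, 178.3]
ft_force: [-2.3, 1.4, 5.0]
finger_gap: 7.0
time: 45.8
tool_pos: [631.8, -128.1, 72.7]
tcp_rot: [-179.9, -0.0, 178.3]
ft_force: [-0.3, -0.5, -0.6]
finger_gap: 30.2
time: 46.5
tool_pos: [633.6, -128.3, 239.5]
tcp_rot: [-179.8, 0.3, 178.3]
ft_force: [-0.2, -0.7, -0.3]
finger_gap: 30.0
[0.7356, 0.0906, -0.3267, -0.0004, 0.0023, 0.2686] |d|mm 202.5 deg 48.3
[0.5516, 0.4628, 0.0, 0.0, -0.0, 0.2222] |d|mm 180.0 deg 40.0
```

View pics/gf.png

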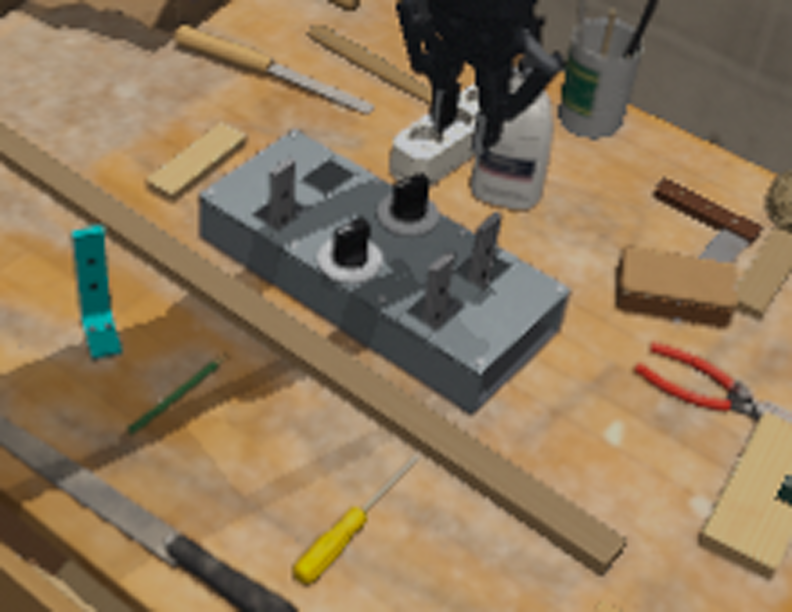

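All three stops stand in the jig. Next I'll measure the knobs in an unobstructed, contrast-stretched top crop.

```bash
python3 -m jog '[[0.735,0.09,-0.327,0,0,0.2686],[0.735,0.09,-0.327,0,0,0.2686],[0.735,0.09,-0.327,0,0,0.2686],[0.735,0.09,-0.327,0,0,0.2686],[0.735,0.09,-0.327,0,0,0.2686],[0.735,0.09,-0.327,0,0,0.2686],[0.735,0.09,-0.327,0,0,0.2686]]'
python3 - <<'E'
from h import *
S=grab();t,s=S['top'],S['scene']
for n in S.values(): n['pixels']=np.clip((n['pixels'].astype(float))*2.5,0,255).astype(np.uint8)
print(crop(t,(273,159),(18,24),16,'b.png'),crop(s,(281,160),(30,24),16,'a.png'))
A=cv2.imread('pics/a.png');B=cv2.imread('pics/b.png');C=np.hstack([A,B]);print(A.shape,B.shape)
cv2.imwrite('pics/gg.png',cv2.resize(C,None,fx=.5,fy=.5,interpolation=cv2.INTER_AREA))
cv2.imwrite('pics/gh.png',B[:600])
E
```

```text
time: 47.3
tool_pos: [448.1, -99.6, 315.2]
tcp_rot: [-179.8, -0.1, 129.9]
ft_force: [0.8, 0.0, 0.3]
finger_gap: 29.6
(255, 135) (251, 136)
(768, 960, 3) (768, 576, 3)
```

View pics/gg.png

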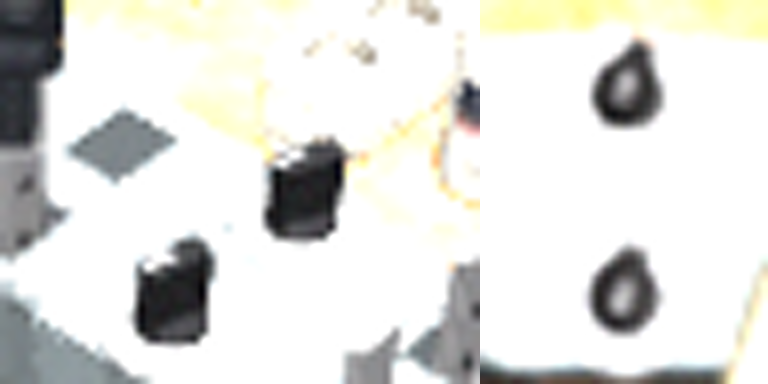

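Run:
```python
import cv2
B=cv2.imread('pics/b.png');print(B.shape);cv2.imwrite('pics/gi.png',cv2.resize(B,(450,600)))
A=cv2.imread('pics/a.png');cv2.imwrite('pics/gj.png',cv2.resize(A,(750,600)))
```

```text
(768, 576, 3)
```

View pics/gi.png

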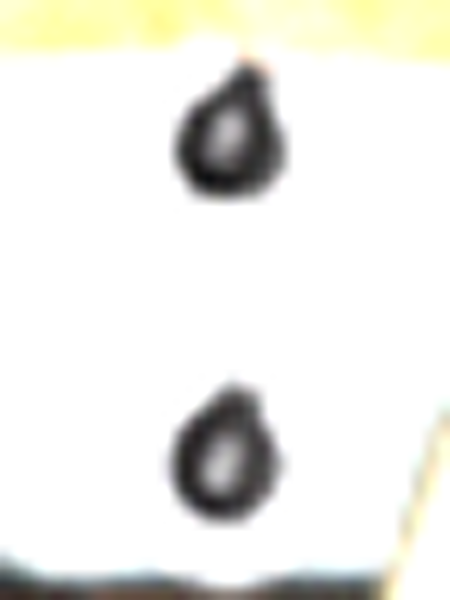

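View pics/gj.png

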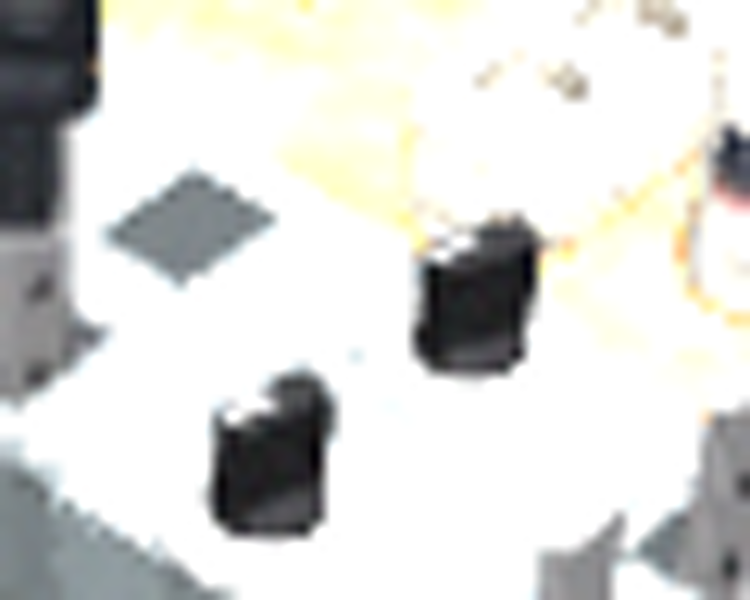

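```bash
cat > knob.py <<'E'
from h import *
from scipy.optimize import minimize
def sil(s,x,y,th,win,k=6):
    x0,y0,w,h=win;m=np.zeros((h*k,w*k),np.uint8)
    a=np.radians(np.arange(0,360,15));D=np.array([[17*np.cos(b),17*np.sin(b),z] for z in(58,68) for b in a])+[x,y,0]
    B=np.array([[u,v,z] for u in(-16,16) for v in(-7,7) for z in(68,100)],float)
    B=R.from_euler("z",th,degrees=True).apply(B)+[x,y,0]
    for P in(D,B):
        q=(proj(s,P)-[x0,y0]+.5)*k;hl=cv2.convexHull(np.round(q).astype(np.int32));cv2.fillConvexPoly(m,hl,255)
    m=cv2.resize(m,(w,h),interpolation=cv2.INTER_AREA).astype(float)/255
    return cv2.GaussianBlur(m,(0,0),.6)
def fitk(s,x,y,ths=range(-90,90,6)):
    c=proj(s,[x,y,80])[0];win=(int(c[0])-11,int(c[1])-13,22,24)
    g=s["pixels"].astype(float).max(2)[win[1]:win[1]+24,win[0]:win[0]+22]
    d=np.clip((110-g)/(110-35),0,1)
    best=[]
    def cost(v): return ((sil(s,*v,win)-d)**2).sum()
    for th in ths:
        r=minimize(cost,[x,y,th],method="Nelder-Mead",options=dict(initial_simplex=[[x,y,th],[x+3,y,th],[x,y+3,th],[x,y,th+8]],maxiter=60))
        best.append((r.fun,*r.x))
    best.sort();return best[:3]
def kpos(i): # 0 front 1 rear
    return R.from_euler("z",JA,degrees=True).apply([(-34,34)[i],0,0])[:2]+[JX,JY]
E
python3 - <<'E'
from knob import *
S=grab()
t=S['top']
for p in((380,157),(380,308)): print("ring",ray(t,(np.array(p)+.5)/6-.5+[210,121],57).round(1))
for i in(0,1):
    x,y=kpos(i);print(i,round(x,1),round(y,1))
    for n in S: print(n,np.round(fitk(S[n],x,y,range(-90,90,12)),2).tolist())
E
```

```text
ring [710.6 -42.2  57. ]
ring [626.9 -41.   57. ]
0 634.0 -40.1
scene [[27.78, 633.09, -38.22, 10.19], [27.78, 633.17, -38.49, 16.26], [27.97, 632.32, -38.49, -169.77]]
top [[15.93, 628.58, -38.95, 82.69], [15.93, 628.51, -39.34, 81.97], [16.07, 628.65, -39.21, -99.87]]
1 702.0 -41.9
scene [[31.97, 716.85, -40.88, 1.43], [32.01, 716.26, -41.06, -0.98], [32.09, 715.31, -41.27, -0.55]]
top [[17.79, 709.57, -41.79, -13.98], [17.98, 711.11, -41.35, -23.4], [17.98, 710.7, -42.36, -14.5]]
```

Run:
```python
from knob import *
import knob
S=grab()
g=S['top']['pixels'].max(2);print(g[142:158,264:284]);g=S['scene']['pixels'].max(2);print(g[148:182:2,255:282:1])
```

```text
[[130 138 157 168 168 149 116  79  44  27  23  32  67 126 168 170 153 132
  124 124]
 [133 151 170 177 160 113  63  32  31  43  34  27  55 118 165 179 166 138
  126 124]
 [135 159 179 175 146  85  28  26  48  67  49  26  41  97 151 178 174 153
  129 123]
 [142 167 180 165 122  58  21  30  63  76  55  24  28  71 130 173 179 161
  136 122]
 [146 171 179 157  98  38  20  35  60  64  42  22  27  56 114 166 181 167
  135 123]
 [141 172 180 159  99  36  16  35  48  45  29  21  30  58 113 167 180 166
  138 125]
 [134 167 178 166 120  57  16  17  28  27  19  23  37  68 128 171 179 163
  136 123]
 [133 157 177 175 149  88  33  12  11  16  24  35  57  97 147 175 176 156
  129 123]
 [126 142 170 181 168 127  77  48  40  40  52  66  93 137 168 178 168 146
  126 125]
 [125 131 154 175 179 161 132 115 102  99 113 123 142 168 180 175 154 134
  125 124]
 [128 125 135 162 176 179 172 166 157 154 163 168 174 179 176 158 134 123
  124 124]
 [131 123 123 141 160 173 178 179 178 178 180 181 179 171 159 142 125 121
  125 122]
 [131 129 124 129 140 148 157 167 171 172 173 167 163 150 134 129 123 123
  126 
[... 1482 characters left out ...]
  46 136 145 144 109]
 [146 145 144 144 145 145 144 144 145 144 145 144 101  39  24  31  26  16
   12  13  15  15  55 136 144 143 143]
 [136 165 156 145 145 145 145 145 144 149 162 182 110  30  13  16  15  14
   13  12  12  12 123 151 145 142 142]
 [ 92 142 147 145 145 144 144 143 151 178 182 176  91  13  15  13  15  15
   13  18  19  25 142 178 182 155 144]
 [ 76  62 106 131 145 145 144 138 172 182 183 165  82  15  16  15  21  27
   33  35  35  32 141 179 183 183 151]
 [ 59  62  64  77  65  95 127 138 136 173 183 183 148  94  41  24  35  32
   34  27  30 119 177 184 184 167 145]
 [ 55  62  63  64  63  64  64  61  85  84 146 173 182 184 184 184 166 161
  160 180 183 184 185 180 154 134 139]]
```

Run:
```python
from knob import *
S=grab();t,s=S['top'],S['scene']
for n in S.values(): n['pixels']=(255*(n['pixels']/255.)**.6).astype(np.uint8)
crop(s,(272,172),(12,14),24,'a1.png');crop(s,(289,158),(12,14),24,'a2.png')
L=[]
for (x,y) in((626.9,-40.5),(710.6,-42)):
  L+=[(p,(0,255,255)) for p in tf(box(-16,16,-7,7,68,100),x,y,-15)]
crop(t,(273,170),(12,14),24,'b1.png');crop(t,(273,146),(12,14),24,'b2.png')
I=[cv2.resize(cv2.imread(f'pics/{k}.png'),(400,466))[:300*466//300] for k in('a1','a2')];J=[cv2.resize(cv2.imread(f'pics/{k}.png'),(400,466)) for k in('b1','b2')]
C=np.vstack([np.hstack(I),np.hstack(J)]);cv2.imwrite('pics/gk.png',cv2.resize(C,(514,600)))
crop(s,(272,172),(12,14),24,'a1.png',L);crop(s,(289,158),(12,14),24,'a2.png',L)
crop(t,(273,170),(12,14),24,'b1.png',L);crop(t,(273,146),(12,14),24,'b2.png',L)
I=[cv2.resize(cv2.imread(f'pics/{k}.png'),(400,466)) for k in('a1','a2')];J=[cv2.resize(cv2.imread(f'pics/{k}.png'),(400,466)) for k in('b1','b2')]
C=np.vstack([np.hstack(I),np.hstack(J)]);cv2.imwrite('pics/gl.png',cv2.resize(C,(514,600)))
```

```text
(no output)
```

View pics/gk.png

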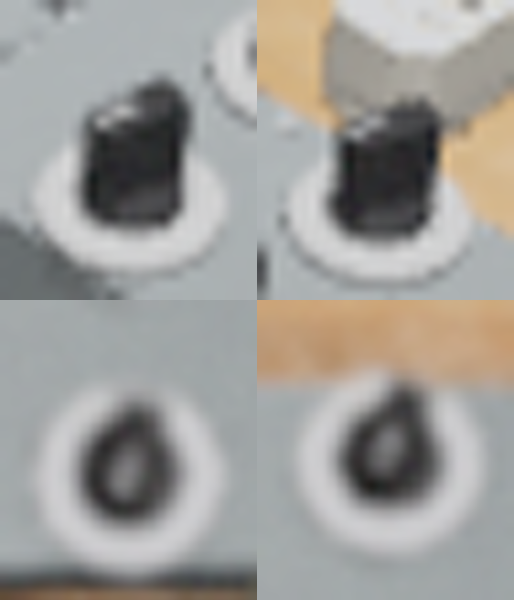

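View pics/gl.png

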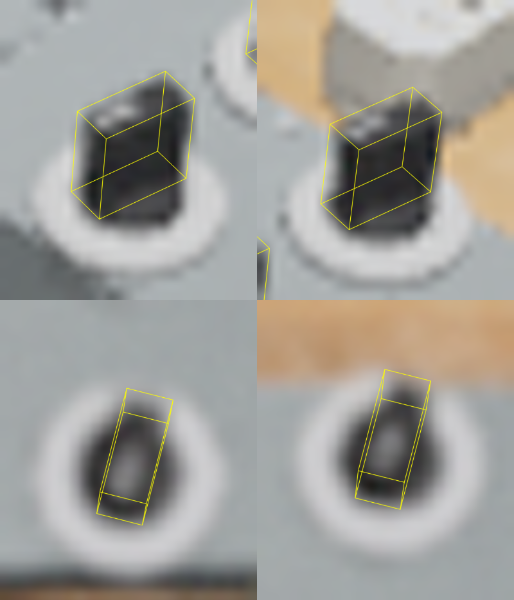

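```bash
cat >> knob.py <<'E'
def fit2(s,x,y,ths,out=None):
    c=proj(s,[x,y,75])[0];win=(int(c[0])-8,int(c[1])-9,17,18)
    g=s["pixels"].astype(np.uint8).max(2)[win[1]:win[1]+18,win[0]:win[0]+17]
    g=cv2.morphologyEx(g,cv2.MORPH_OPEN,np.ones((3,3),np.uint8)).astype(float)
    d=np.clip((125-g)/85,0,1); res=[]
    for th in ths:
        f=lambda v:((sil(s,v[0],v[1],th,win)-d)**2).sum()
        r=minimize(f,[x,y],method="Nelder-Mead",options=dict(initial_simplex=[[x,y],[x+3,y],[x,y+3]],maxiter=50))
        res.append((th,round(r.fun,2),*np.round(r.x,1)))
    return res
E
python3 - <<'E'
from knob import *
S=grab()
for i,(x,y) in enumerate(((626.9,-40.5),(710.6,-42))):
    for n in S:
        print(i,n)
        for q in fit2(S[n],x,y,range(-60,31,10)):print(*q)
E
```

```text
0 scene
-60 25.21 630.8 -38.4
-50 24.76 630.2 -38.2
-40 27.06 629.8 -39.2
-30 26.44 630.0 -38.4
-20 24.55 629.4 -39.0
-10 21.51 630.8 -38.6
0 19.53 631.9 -38.2
10 19.82 633.6 -36.5
20 20.69 635.0 -36.8
30 21.94 636.6 -36.4
0 top
-60 12.59 628.0 -38.7
-50 12.37 627.8 -38.6
-40 11.89 627.4 -37.9
-30 11.26 627.2 -38.5
-20 10.65 626.9 -38.9
-10 10.35 626.8 -39.2
0 10.58 626.9 -39.4
10 11.48 626.9 -40.0
20 12.08 627.2 -40.0
30 13.13 627.7 -40.2
1 scene
-60 13.12 715.7 -40.9
-50 14.23 715.3 -40.4
-40 15.9 715.8 -40.6
-30 16.3 715.3 -40.4
-20 15.42 715.3 -40.8
-10 14.84 715.4 -40.6
0 15.81 716.0 -40.6
10 17.86 718.6 -39.5
20 20.04 720.0 -39.1
30 22.2 721.3 -38.0
1 top
-60 14.01 712.3 -40.5
-50 13.31 711.7 -40.7
-40 12.83 711.3 -41.3
-30 12.66 711.1 -41.3
-20 12.26 711.2 -41.7
-10 12.63 710.5 -41.9
0 13.93 711.3 -42.2
10 15.41 711.1 -42.3
20 16.3 711.7 -42.9
30 17.16 711.7 -42.7
```

Run:
```python
from h import *
_,p,q0=now();A=np.array([626.8,-40.5,190.])
row(A,down(172),p,q0)
```

```text
[-0.2749, 0.698, 0.5067, -0.0007, 0.0001, -0.2332] |d|mm 226.3 deg 42.0
```

```bash
python3 -m jog '[[-0.1,0.25,0.06,0,0,-0.06],[-0.2,0.45,0.15,0,0,-0.11],[-0.275,0.698,0.3,0,0,-0.16],[-0.275,0.698,0.507,0,0,-0.233],[-0.275,0.698,0.507,0,0,-0.233],[-0.275,0.698,0.507,0,0,-0.233],[-0.275,0.698,0.507,0,0,-0.233],[-0.275,0.698,0.507,0,0,-0.233],[-0.275,0.698,0.507,0,0,-0.233]]' 0.35 40
python3 - <<'E'
from h import *
s,p,q=now();print(s['joint_pos'].round(0))
row([626.8,-40.5,120],down(172));row([626.8,-40.5,75],down(172))
S=grab(("scene",));crop(S['scene'],(275,150),(50,45),7,'gm.png')
E
```

```text
time: 48.7
tool_pos: [627.7, -41.2, 193.1]
tcp_rot: [-179.9, 0.2, 171.8]
ft_force: [0.7, -0.1, 0.0]
finger_gap: 29.7
[ -8.  13.  83.  -0.  84. -90.]
[0.0054, 0.0031, 0.2925, -0.0008, 0.0014, -0.0009] |d|mm 73.1 deg 0.3
[0.0062, 0.0035, 0.4725, -0.0008, 0.0014, -0.0009] |d|mm 118.1 deg 0.3
```

View pics/gm.png

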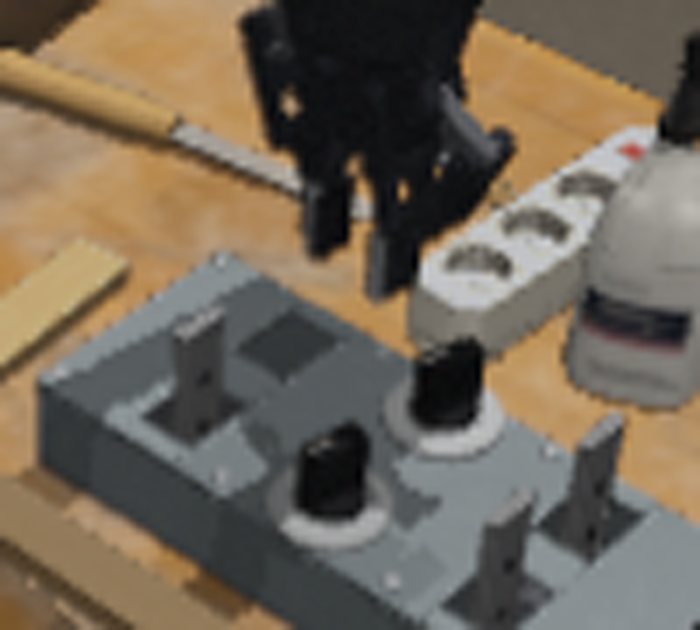

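```bash
python3 -m jog '[[0.003,0.002,0.1,0,0,0],[0.005,0.003,0.2,-0.001,0.001,-0.001],[0.006,0.003,0.29,-0.001,0.001,-0.001],[0.006,0.003,0.34,-0.001,0.001,-0.001],[0.006,0.003,0.38,-0.001,0.001,-0.001],[0.006,0.003,0.41,-0.001,0.001,-0.001],[0.006,0.003,0.44,-0.001,0.001,-0.001],[0.006,0.003,0.465,-0.001,0.001,-0.001],[0.006,0.003,0.465,-0.001,0.001,-0.001]]'
python3 -m jog '[[0,0,0,0,0,0],[0,0,0,0,0,0],[0,0,0,0,0,0],[0,0,0,0,0,0],[0,0,0,0,0,0]]' 0 40
python3 -c "
from bench import r
s=r.sense();print(s['wrist_torque'],s['ft_force'])"
```

```text
time: 49.65
tool_pos: [625.0, -39.8, 73.1]
tcp_rot: [179.9, -0.2, 172.1]
ft_force: [-0.5, 0.4, -0.7]
finger_gap: 30.2
time: 50.15
tool_pos: [625.5, -39.3, 74.3]
tcp_rot: [179.9, -0.2, 172.1]
ft_force: [-1.0, 5.1, 1.6]
finger_gap: 13.3
[ 0.86995895  0.25981376 -0.08316126] [-0.96768044  5.08866633  1.58580299]
```

```bash
python3 -m jog '[[0,0.003,0,0,0,0.03],[0,0.003,0,0,0,0.06],[0,0.003,0,0,0,0.09],[0,0.003,0,0,0,0.12],[0,0.003,0,0,0,0.15],[0,0.003,0,0,0,0.167],[0,0.003,0,0,0,0.167]]'
python3 -c "
from bench import r
s=r.sense();print(s['wrist_torque'],s['ft_force'])"
```

```text
time: 50.85
tool_pos: [625.7, -38.7, 74.3]
tcp_rot: [-180.0, -0.2, 142.0]
ft_force: [-1.9, 4.4, 1.1]
finger_gap: 12.9
[ 0.86259123  0.14854371 -0.07224078] [-1.85132559  4.41438049  1.07079324]
```

```bash
python3 -m jog '[[0,0,0,0,0,0.035],[0,0,0,0,0,0.07],[0,0,0,0,0,0.105],[0,0,0,0,0,0.14],[0,0,0,0,0,0.175],[0,0,0,0,0,0.21],[0,0,0,0,0,0.245],[0,0,0,0,0,0.278],[0,0,0,0,0,0.278]]'
python3 -c "
from bench import r
s=r.sense();print(s['wrist_torque'],s['ft_force'],s['joint_pos'].round(0))"
```

```text
time: 51.75
tool_pos: [626.5, -38.3, 74.3]
tcp_rot: [-180.0, -0.1, 91.9]
ft_force: [4.0, 7.5, -2.1]
finger_gap: 13.4
[ 1.12802782 -0.54008715 -0.09259059] [ 4.00012577  7.48601696 -2.13643711] [ -8.  19.  89.   0.  72. -10.]
```

```bash
python3 -m jog '[[0.002,0.002,0,0,0,0.03],[0.002,0.002,0,0,0,0.06],[0.002,0.002,0,0,0,0.09],[0.002,0.002,0,0,0,0.12],[0.002,0.002,0,0,0,0.14],[0.002,0.002,0,0,0,0.14]]'
python3 -c "
from bench import r
s=r.sense();print(s['wrist_torque'],s['ft_force'],s['joint_pos'].round(0))"
python3 -m jog '[[0,0,0,0,0,0.01],[0,0,0,0,0,0.02],[0,0,0,0,0,0.03],[0,0,0,0,0,0.04],[0,0,0,0,0,0.04]]'
python3 -c "
from bench import r
s=r.sense();print(s['wrist_torque'],s['ft_force'])"
```

```text
time: 52.35
tool_pos: [627.0, -38.3, 74.3]
tcp_rot: [-179.9, -0.1, 66.8]
ft_force: [2.2, 4.0, -1.8]
finger_gap: 13.5
[ 0.79367995 -0.54631951 -0.08349886] [ 2.18614883  3.99090512 -1.78676775] [-8. 19. 89.  0. 72. 15.]
time: 52.85
tool_pos: [627.1, -38.4, 74.3]
tcp_rot: [-179.9, -0.1, 59.7]
ft_force: [3.7, 3.7, -2.9]
finger_gap: 13.4
[ 0.7515592  -0.63502915 -0.04839417] [ 3.66249431  3.73711886 -2.85525641]
```

```bash
python3 -m jog '[[0,0,0,0,0,0.01],[0,0,0,0,0,0.02],[0,0,0,0,0,0.03],[0,0,0,0,0,0.03]]'
python3 -c "
from bench import r
s=r.sense();print(s['wrist_torque'],s['ft_force'])"
python3 -m jog '[[0,0,0,0,0,0.007],[0,0,0,0,0,0.014],[0,0,0,0,0,0.021],[0,0,0,0,0,0.021]]'
python3 -c "
from bench import r
s=r.sense();print(s['wrist_torque'],s['ft_force'])"
```

```text
time: 53.25
tool_pos: [627.2, -38.5, 74.3]
tcp_rot: [-179.9, -0.1, 54.3]
ft_force: [4.5, 4.0, -2.2]
finger_gap: 13.4
[ 0.69579293 -0.73188669 -0.09178625] [ 4.5383032   3.97925353 -2.19561014]
time: 53.65
tool_pos: [627.1, -38.6, 74.4]
tcp_rot: [-179.9, -0.0, 50.6]
ft_force: [4.9, 3.5, -2.1]
finger_gap: 13.5
[ 0.5711856  -0.69708283  1.0458619 ] [ 4.92448455  3.47663478 -2.10987318]
```

The torque jumped to 1 N m at yaw ≈ 51°, so the end stop has been reached. One more small nudge, then release.

```bash
python3 -m jog '[[0,0,0,0,0,0.007],[0,0,0,0,0,0.012],[0,0,0,0,0,0.012],[0,0,0,0,0,0.012]]'
python3 -c "
from bench import r
s=r.sense();print(s['wrist_torque'],s['ft_force'])"
python3 -m jog '[[0,0,0,0,0,0],[0,0,0,0,0,0],[0,0,0,0,0,0],[0,0,0,0,0,0]]' 0.35
python3 -m jog '[[0,0,-0.05,0,0,0],[0,0,-0.15,0,0,0],[0,0,-0.3,0,0,0],[0,0,-0.45,0,0,0],[0,0,-0.45,0,0,0],[0,0,-0.45,0,0,0]]'
python3 - <<'E'
from h import *
S=grab();crop(S['scene'],(275,150),(50,45),7,'gn.png')
_,p,q=now()
A=np.array([665,-40,215]);row(A,down(115));row([709.5,-40.5,190],down(164),A,down(115))
E
```

```text
time: 54.05
tool_pos: [627.1, -38.5, 74.4]
tcp_rot: [-180.0, -0.0, 48.5]
ft_force: [5.1, 2.8, -1.7]
finger_gap: 13.6
[ 0.55576947 -0.70520132  1.83752403] [ 5.1097685   2.82274881 -1.73231282]
time: 54.45
tool_pos: [626.0, -38.9, 74.0]
tcp_rot: [-179.8, 0.1, 48.3]
ft_force: [0.5, 0.0, 0.1]
finger_gap: 30.0
time: 55.05
tool_pos: [627.6, -39.0, 189.2]
tcp_rot: [180.0, -0.1, 48.3]
ft_force: [0.9, 0.7, -1.1]
finger_gap: 29.7
[0.1005, 0.1198, -0.1172, -0.0015, -0.0003, -0.3707] |d|mm 48.9 deg 66.7
[-0.077, 0.1605, 0.1, -0.0, 0.0, -0.2722] |d|mm 51.0 deg 49.0
```

View pics/gn.png

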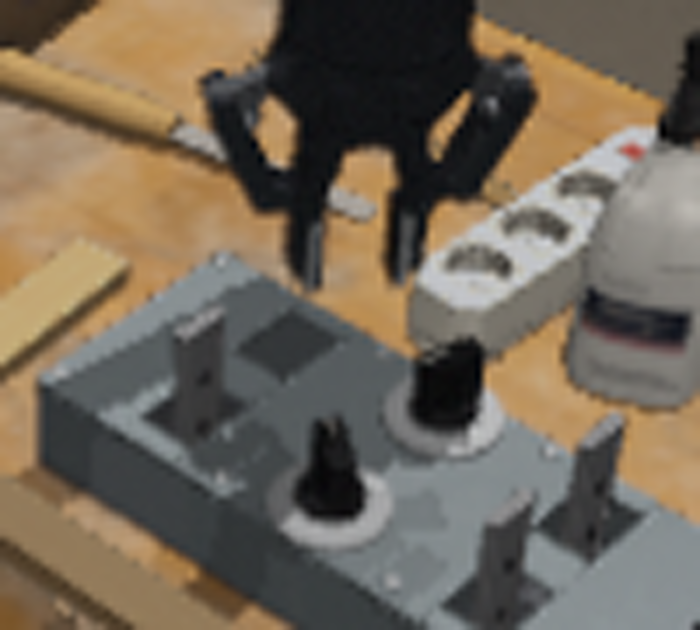

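```bash
python3 -m jog '[[0.1,0.12,-0.117,0,0,-0.37],[0.1,0.12,-0.117,0,0,-0.37],[0.1,0.12,-0.117,0,0,-0.37],[0.1,0.12,-0.117,0,0,-0.37],[0.1,0.12,-0.117,0,0,-0.37],[0.1,0.12,-0.117,0,0,-0.37],[0.1,0.12,-0.117,0,0,-0.37],[0.1,0.12,-0.117,0,0,-0.37],[0.1,0.12,-0.117,0,0,-0.37]]'
python3 -m jog '[[-0.077,0.16,0.1,0,0,-0.272],[-0.077,0.16,0.1,0,0,-0.272],[-0.077,0.16,0.1,0,0,-0.272],[-0.077,0.16,0.1,0,0,-0.272],[-0.077,0.16,0.1,0,0,-0.272],[-0.077,0.16,0.1,0,0,-0.272],[-0.077,0.16,0.1,0,0,-0.272],[-0.077,0.16,0.1,0,0,-0.272]]'
python3 - <<'E'
from h import *
s,p,q=now();print(s['joint_pos'].round(0))
row([709.7,-40.5,120],down(162));row([709.7,-40.5,74.5],down(162))
S=grab();print(ray(S['top'],(277,108),50).round(0))
E
```

```text
time: 56.05
tool_pos: [664.5, -40.0, 213.5]
tcp_rot: [-179.7, -0.2, 115.0]
ft_force: [0.1, 0.7, -0.1]
finger_gap: 29.9
time: 56.85
tool_pos: [709.3, -40.7, 189.5]
tcp_rot: [180.0, -0.3, 163.5]
ft_force: [0.2, -0.6, 0.1]
finger_gap: 29.8
[ -7.  26.  68.   0.  87. -81.]
[-0.0025, 0.0011, 0.2779, 0.0, -0.0015, 0.0085] |d|mm 69.5 deg 1.6
[-0.0033, 0.0011, 0.4599, 0.0, -0.0015, 0.0085] |d|mm 115.0 deg 1.6
[846. -58.  50.]
```

```bash
python3 -m jog '[[-0.002,0.001,0.1,0,0,0.004],[-0.003,0.001,0.2,0,-0.001,0.0085],[-0.003,0.001,0.28,0,-0.001,0.0085],[-0.003,0.001,0.33,0,-0.001,0.0085],[-0.003,0.001,0.37,0,-0.001,0.0085],[-0.003,0.001,0.405,0,-0.001,0.0085],[-0.003,0.001,0.435,0,-0.001,0.0085],[-0.003,0.001,0.457,0,-0.001,0.0085],[-0.003,0.001,0.457,0,-0.001,0.0085]]'
python3 -m jog '[[0,0,0,0,0,0],[0,0,0,0,0,0],[0,0,0,0,0,0],[0,0,0,0,0,0],[0,0,0,0,0,0]]' 0 40
python3 -c "
from bench import r
s=r.sense();print(s['wrist_torque'],s['ft_force'])"
```

```text
time: 57.85
tool_pos: [709.9, -40.5, 75.4]
tcp_rot: [180.0, -0.1, 162.3]
ft_force: [0.3, -0.7, -0.7]
finger_gap: 29.9
time: 58.35
tool_pos: [710.5, -41.4, 76.8]
tcp_rot: [-180.0, 0.1, 162.3]
ft_force: [0.5, -5.4, 1.0]
finger_gap: 13.0
[-0.88977341  0.16850803  0.06190538] [ 0.53945787 -5.4335042   1.02387671]
```

```bash
python3 -m jog '[[0,-0.003,0,0,0,0.035],[0,-0.003,0,0,0,0.07],[0,-0.003,0,0,0,0.105],[0,-0.003,0,0,0,0.14],[0,-0.003,0,0,0,0.175],[0,-0.003,0,0,0,0.21],[0,-0.003,0,0,0,0.245],[0,-0.003,0,0,0,0.278],[0,-0.003,0,0,0,0.278]]'
python3 -c "
from bench import r
s=r.sense();print(s['wrist_torque'],s['ft_force'])"
```

```text
time: 59.25
tool_pos: [710.6, -41.4, 76.7]
tcp_rot: [179.9, 0.0, 112.2]
ft_force: [1.5, -3.2, 0.4]
finger_gap: 13.0
[-0.49962805 -0.23964383 -0.03020258] [ 1.47987438 -3.2455528   0.40985135]
```

```bash
python3 -m jog '[[0,0,0,0,0,0.035],[0,0,0,0,0,0.07],[0,0,0,0,0,0.105],[0,0,0,0,0,0.14],[0,0,0,0,0,0.175],[0,0,0,0,0,0.21],[0,0,0,0,0,0.245],[0,0,0,0,0,0.245]]'
python3 -c "
from bench import r
s=r.sense();print(s['wrist_torque'],s['ft_force'])"
```

```text
time: 60.05
tool_pos: [710.6, -41.5, 76.7]
tcp_rot: [179.9, -0.0, 68.2]
ft_force: [2.0, -4.1, 0.2]
finger_gap: 13.0
[-0.59364449 -0.46512846 -0.05734475] [ 2.01803356 -4.12724664  0.23714404]
```

```bash
python3 -m jog '[[0,0,0,0,0,0.015],[0,0,0,0,0,0.03],[0,0,0,0,0,0.045],[0,0,0,0,0,0.06],[0,0,0,0,0,0.07],[0,0,0,0,0,0.07]]'
python3 -c "
from bench import r
s=r.sense();print(s['wrist_torque'],s['ft_force'])"
python3 -m jog '[[0,0,0,0,0,0.007],[0,0,0,0,0,0.014],[0,0,0,0,0,0.021],[0,0,0,0,0,0.028],[0,0,0,0,0,0.028]]'
python3 -c "
from bench import r
s=r.sense();print(s['wrist_torque'],s['ft_force'])"
```

```text
time: 60.65
tool_pos: [710.6, -41.5, 76.8]
tcp_rot: [179.9, -0.1, 55.8]
ft_force: [2.9, -3.9, 1.0]
finger_gap: 13.1
[-0.74506709 -0.57067427 -0.01039545] [ 2.87376672 -3.90669771  1.04090607]
time: 61.15
tool_pos: [710.7, -41.3, 76.8]
tcp_rot: [179.9, -0.1, 50.7]
ft_force: [3.9, -3.8, 1.3]
finger_gap: 13.2
[-0.6941159  -0.61612785  0.71486604] [ 3.90957137 -3.77594044  1.32952078]
```

Same end stop. One more nudge as before, then release and retreat.

```bash
python3 -m jog '[[0,0,0,0,0,0.007],[0,0,0,0,0,0.013],[0,0,0,0,0,0.013],[0,0,0,0,0,0.013]]'
python3 -c "
from bench import r
s=r.sense();print(s['wrist_torque'],s['ft_force'])"
python3 -m jog '[[0,0,0,0,0,0],[0,0,0,0,0,0],[0,0,0,0,0,0],[0,0,0,0,0,0]]' 0.35
python3 -m jog '[[0,0,-0.05,0,0,0],[0,0,-0.15,0,0,0],[0,0,-0.3,0,0,0],[0,0,-0.45,0,0,0],[0,0,-0.6,0,0,0],[0,0,-0.8,0,0,0],[0,0,-0.8,0,0,0]]'
python3 - <<'E'
from h import *
_,p,q=now();A=np.array([530,100,300]);row(A,down(60))
row([400,300,300],down(90),A,down(60))
E
```

```text
time: 61.55
tool_pos: [710.7, -41.3, 76.9]
tcp_rot: [179.9, -0.1, 48.4]
ft_force: [3.5, -4.4, 1.1]
finger_gap: 13.2
[-0.63700414 -0.63397593  1.55455132] [ 3.51712695 -4.387152    1.14440641]
time: 61.95
tool_pos: [709.5, -40.9, 75.7]
tcp_rot: [-179.9, 0.0, 48.2]
ft_force: [0.5, 0.4, -1.0]
finger_gap: 29.6
time: 62.65
tool_pos: [713.2, -41.7, 288.1]
tcp_rot: [179.3, -0.5, 48.2]
ft_force: [1.3, 1.3, 1.6]
finger_gap: 30.0
[-0.0655, -0.9235, -0.0595, 0.0042, -0.0025, -0.0656] |d|mm 231.9 deg 11.8
[0.4328, -0.8503, -0.0, -0.0, 0.0, -0.1667] |d|mm 238.5 deg 30.0
```

```bash
python3 -m jog '[[-0.065,-0.92,-0.06,0,0,-0.065],[-0.065,-0.92,-0.06,0,0,-0.065],[-0.065,-0.92,-0.06,0,0,-0.065],[-0.065,-0.92,-0.06,0,0,-0.065],[-0.065,-0.92,-0.06,0,0,-0.065],[-0.065,-0.92,-0.06,0,0,-0.065],[-0.065,-0.92,-0.06,0,0,-0.065]]'
python3 -m jog '[[0.43,-0.85,0,0,0,-0.167],[0.43,-0.85,0,0,0,-0.167],[0.43,-0.85,0,0,0,-0.167],[0.43,-0.85,0,0,0,-0.167],[0.43,-0.85,0,0,0,-0.167],[0.43,-0.85,0,0,0,-0.167],[0.43,-0.85,0,0,0,-0.167]]'
python3 - <<'E'
from h import *
S=grab()
J=R.from_euler('z',JA,degrees=True);L=[]
for (x,y),yaw in (((-34,88),-91.55),((34,-88),88.45),((-34,-88),88.45)):
    c=J.apply([x,y,0])+[JX,JY,0];L+=[(p,(0,255,255)) for p in tf(STOP,c[0],c[1],yaw,4)]
for x in(-42,42):
    c=J.apply([x,0,0])+[JX,JY,0];L+=[(p,(0,0,255)) for p in tf(box(-16,16,-7,7,68,100),c[0],c[1],-127.6)]
crop(S['scene'],(282,178),(66,50),6,'h1.png');crop(S['top'],(272,161),(62,50),6,'h2.png',L)
cv2.imwrite('pics/h3.png',S['scene']['pixels'][:,:,::-1])
E
```

```text
time: 63.35
tool_pos: [527.7, 100.3, 292.6]
tcp_rot: [179.9, -0.1, 60.0]
ft_force: [-0.7, -0.2, -1.3]
finger_gap: 29.8
time: 64.05
tool_pos: [398.3, 299.7, 291.4]
tcp_rot: [180.0, 0.0, 90.0]
ft_force: [1.1, -0.8, 0.1]
finger_gap: 30.0
```

View pics/h1.png

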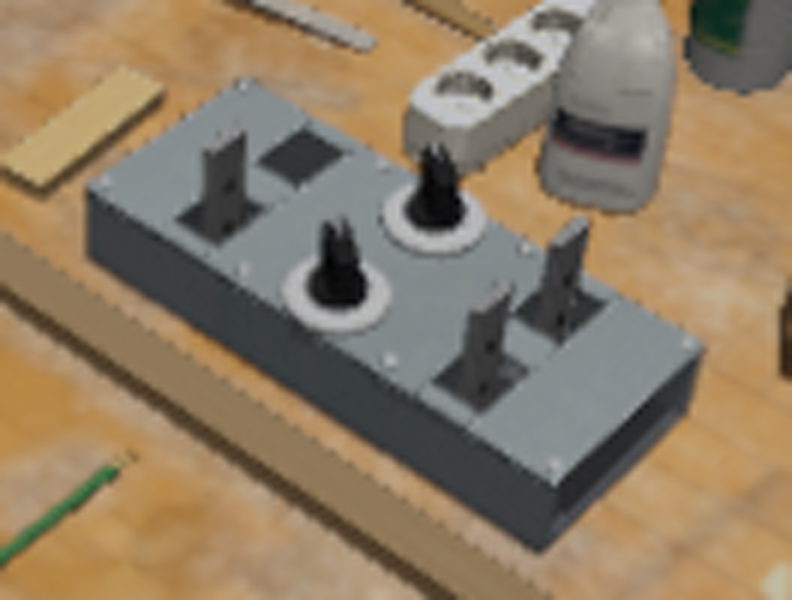

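View pics/h2.png

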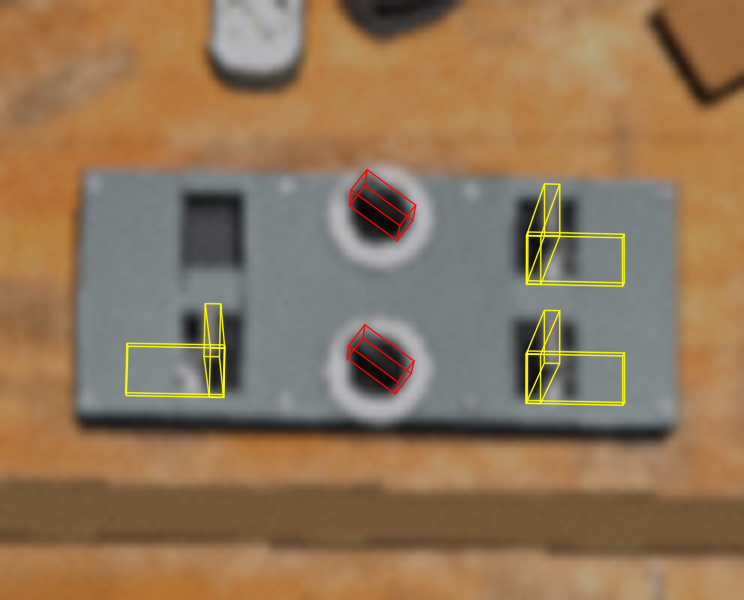

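View pics/h3.png

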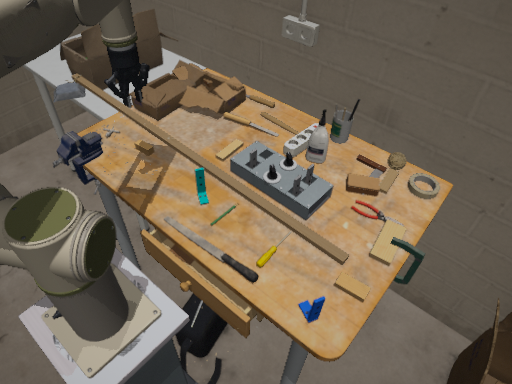

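The final pictures show three stops upright in the left front, right front and right rear slots, with both knob bars at the same angle. The strip lies flat left of the jig at (230,148), and no grey stop is left on the bench.

```bash
python3 -c "
from bench import r
print(r.hand_in())"
```

```text
the job is handed in; nothing more can be done
None
```

The jig is set up as asked and the job is handed in, after about 64 s of the 210 s allowed. No verdict was reported.

- **Strip:** I lifted it off the jig and laid it flat on the bench just left of it.
- **Stops:** There were three grey angle stops. Each went in tilted 40°, toe first, was righted, and touched the jig's floor. They now stand in the left front, right rear and right front slots. I left the turquoise and blue look-alikes alone.
- **Knobs:** I turned the front one clockwise until it stopped, then the rear one. Both stopped at a tool yaw of about 51°, with the wrist torque rising to 1.8 and 1.6 N m, which fits the 2.2 rad end stop.

**Last checks:** The final pictures show all three stops upright, both knob bars at the same end angle, the strip flat, and the gripper clear of everything. The look-alikes, offcuts and tools appear where they were.

Three things were less certain:
- **Camera disagreement:** The scene camera read about 3 mm off from the robot, so I relied on the top camera, which agreed to within about 1 mm.
- **Starting knob angles:** My picture fits for these were only rough, so I judged "tight" by torque.
- **Feet under the deck:** The cameras can't see this directly; I inferred it from the contact height and the upright stance.

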